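# Mark the practice pucks under the needle, then tip them into the tub

## Task

Stand all the practice pucks that are there flat on the aluminium tray and slide the power fader to the orange clip; then, with the power left on, slide the tray along the bench by its handle so that each puck's red dot comes right under the tip of the clamped needle machine and rests there still for two seconds, one puck after another in the order white, yellow, blue, black (skip any that are missing). Then slide the fader fully back to its off end, and after that carry the tray to the white tub and tip it there so that the pucks slide off into the tub; a puck that misses goes into the tub too. Put the empty tray back flat and square on its blue mat, handle at the same end as at the start, and do not bump the needle machine or its stand or disturb the jar, the steel cap holder and the ink bottle.

Things in the scene. Friction and masses are not known exactly. Their poses are not given: they have to be found in the camera images.
- puck_white: hard resin practice puck, white disc 36 mm across and 14 mm high, 25 g, flat on both faces, with a red dot 12 mm across in the middle of its top; origin at the centre of its underside, z up. It may be absent
- puck_yellow: hard resin practice puck, yellow disc 36 mm across and 14 mm high, 25 g, flat on both faces, with a red dot 12 mm across in the middle of its top; origin at the centre of its underside, z up. It may be absent
- puck_blue: hard resin practice puck, blue disc 36 mm across and 14 mm high, 25 g, flat on both faces, with a red dot 12 mm across in the middle of its top; origin at the centre of its underside, z up. It may be absent
- puck_black: hard resin practice puck, black disc 36 mm across and 14 mm high, 25 g, flat on both faces, with a red dot 12 mm across in the middle of its top; origin at the centre of its underside, z up. It may be absent
- tray: loose flat aluminium tray, 220 mm along x, 110 mm along y, plate 6 mm thick, 0.22 kg, smooth: pucks slide off at a tilt of about 25 degrees or more, steeper is surer. Origin at the centre of its underside. Three ring marks at x = 84, 42 and 0 mm, y = 0 show good places for pucks. Lips 4 mm thick, top 14 mm above the underside, at x = -38, x = +108 and y = -53 mm
- tray_handle (a point): centre of the top of the tray's handle, a black upright fin at tray x = -85 mm, y = 0: 40 mm long along tray x, 12 mm thick along tray y, its top 52 mm above the tray's underside; pinch it firmly from above, fingers closing along tray y
- tray_edge (a point): middle of the tray's open +y edge (tray x = 35, y = 55 mm, plate top): it has no lip, pucks slide off there
- mat: thin dark blue mat fixed on the bench, 270 x 160 mm, no height to speak of; origin at its centre, long along its x; the tray starts on it, the tray's handle (-x) at the mat's -x end
- stand: fixed bench stand with the upright needle machine; origin on the bench straight below the needle tip. Work comes in from its -x side. Machine: red grip 27 mm across from 75 to 125 mm above the bench, coils and frame above it up to 220 mm, reaching 14 mm to the -x and 65 mm to the +x side of the needle
- stand_column (a point): foot of the stand's column, on the bench 165 mm from the needle in the stand's +x: foot plate 70 x 120 x 20 mm, column 250 mm high; a thin arm 100 mm up runs from it to the machine
- needle_tip (a point): the fixed needle tip, pointing down, 32 mm above the bench; a puck standing on the tray passes 12 mm below it
- console: fixed blue power console, 110 mm along its x, 200 mm along its y, 25 mm high, origin at the centre of its underside; it carries the fader track along its y
- fader (a joint): travel of the fader along the console's +y, in m: 0 = fully off (the end with the red mark), 0.10 = full; stays where it is left, about 2 N to move
- fader_top (a point): centre of the top face of the fader's black grip, which is 28 mm along console x, 20 mm along console y and 40 mm high (top 79.5 mm above the bench, its foot at 39.5 mm)
- clip_point (a point): the orange clip beside the track on its -x side (very stiff, 12 mm high above the console, need not be touched): the fader is set when its grip's middle is level with the clip along the console's y, that is, within about 6 mm; axes parallel to the console's
- tub: fixed white open tub, 200 mm along its x, 160 mm along its y, 60 mm high, walls 4 mm, floor 4 to 5 mm; origin at the centre of its underside
- salve_jar: bystander: green jar with white lid, 72 mm across, 85 mm high, origin at the centre of its underside
- cap_holder: bystander: steel ink-cap holder, round, 84 mm across, 66 mm high, origin at the centre of its underside
- ink_bottle: bystander: red ink bottle, 36 mm across, 100 mm high, origin at the centre of its underside
Not all that is in view belongs to the job. There is more than one size of the puck_black; the job needs the smaller.

How it is judged (in metres and radians):
On the way, in this order (a step that is already met when the one before it is completed fails the run):
1. the fader is set to the orange clip (y of fader_top in the frame of clip_point between -0.006 and 0.006 m), for 0.2 s.
2. the white puck, flat on the tray on the bench, rests with its red dot under the needle tip (horizontal distance between puck_white and needle_tip below 0.006 m and angle between puck_white's own z axis and vertical below 0.06 rad and linear speed of puck_white below 0.015 m/s and z of puck_white in the frame of tray between 0.003 and 0.01 m and height (world z) of puck_white below 0.01 m and x of puck_white in the frame of tray between -0.04 and 0.11 m and y of puck_white in the frame of tray between -0.055 and 0.055 m), for 1.7 s.
3. the yellow puck, flat on the tray on the bench, rests with its red dot under the needle tip (horizontal distance between puck_yellow and needle_tip below 0.006 m and angle between puck_yellow's own z axis and vertical below 0.06 rad and linear speed of puck_yellow below 0.015 m/s and z of puck_yellow in the frame of tray between 0.003 and 0.01 m and height (world z) of puck_yellow below 0.01 m and x of puck_yellow in the frame of tray between -0.04 and 0.11 m and y of puck_yellow in the frame of tray between -0.055 and 0.055 m), for 1.7 s.
4. the blue puck, flat on the tray on the bench, rests with its red dot under the needle tip (horizontal distance between puck_blue and needle_tip below 0.006 m and angle between puck_blue's own z axis and vertical below 0.06 rad and linear speed of puck_blue below 0.015 m/s and z of puck_blue in the frame of tray between 0.003 and 0.01 m and height (world z) of puck_blue below 0.01 m and x of puck_blue in the frame of tray between -0.04 and 0.11 m and y of puck_blue in the frame of tray between -0.055 and 0.055 m), for 1.7 s.
5. the black puck, flat on the tray on the bench, rests with its red dot under the needle tip (horizontal distance between puck_black and needle_tip below 0.006 m and angle between puck_black's own z axis and vertical below 0.06 rad and linear speed of puck_black below 0.015 m/s and z of puck_black in the frame of tray between 0.003 and 0.01 m and height (world z) of puck_black below 0.01 m and x of puck_black in the frame of tray between -0.04 and 0.11 m and y of puck_black in the frame of tray between -0.055 and 0.055 m), for 1.7 s.
6. the fader is back at its off end (value of joint fader below 0.008 m), for 0.2 s.
7. the tray is held tipped at the tub (angle between tray's own z axis and vertical above 0.35 rad and horizontal distance between tray and tub below 0.2 m and height (world z) of tray above 0.05 m and value of joint fader below 0.008 m), for 0.1 s.
At the end, for the whole second after the job is handed in: every puck present lies at rest in the tub; the tray is released, flat, within 40 mm of the mat's centre and within 17 degrees of its direction, handle at the same end as at the start; the fader is within 8 mm of its off end (x of puck_white in the frame of tub between -0.1 and 0.1 m and y of puck_white in the frame of tub between -0.08 and 0.08 m and height (world z) of each of puck_white, puck_yellow, puck_blue, puck_black below 0.05 m and linear speed of each of puck_white, puck_yellow, puck_blue, puck_black below 0.03 m/s and x of puck_yellow in the frame of tub between -0.1 and 0.1 m and y of puck_yellow in the frame of tub between -0.08 and 0.08 m and x of puck_blue in the frame of tub between -0.1 and 0.1 m and y of puck_blue in the frame of tub between -0.08 and 0.08 m and x of puck_black in the frame of tub between -0.1 and 0.1 m and y of puck_black in the frame of tub between -0.08 and 0.08 m and x of tray_handle in the frame of mat below 0 m and horizontal distance between tray and mat below 0.04 m and angle between the x axis of tray and the x axis of mat, either way round below 0.3 rad and height (world z) of tray below 0.005 m and angle between tray's own z axis and vertical below 0.06 rad and linear speed of tray below 0.02 m/s and value of joint fader below 0.008 m); the robot touches nothing.
It fails at once if the needle machine or its stand is bumped (over 8 N) (contact force between stand and anything else above 8 N).
It fails at once if the salve jar is shifted by more than 30 mm (distance of salve_jar from where it was at the start of the episode above 0.03 m).
It fails at once if the cap holder is shifted by more than 30 mm (distance of cap_holder from where it was at the start of the episode above 0.03 m).
It fails at once if the ink bottle is shifted by more than 30 mm (distance of ink_bottle from where it was at the start of the episode above 0.03 m).
Of puck_white, puck_yellow, puck_blue, puck_black only 2 to 3 are there at a start; the rules pass over those that are not, and their reading is None.
At some moment in a run one of puck_white, puck_yellow, puck_blue, puck_black may be knocked a few centimetres aside while the robot is not near it.
It also fails if it takes over 210 s, if anything falls off the work surface, if the arm or the gripper's body presses on something with over 40 N, if the wrist force passes 120 N, or if a joint passes its speed limit or range.

## Robot

A 6-joint arm with a two-finger parallel gripper is mounted at the origin on the work surface. World frame = base frame: x ahead of the robot, y to its left, z up, the work surface at z = 0. Lengths are in m, angles in degrees, forces in N, time in s.
With the tool pointing down it reaches from about 0.3 to 0.875 m from the base axis. Payload 6.4 kg.
Tool frame: the origin (TCP) lies midway between the tips of the shut fingers; the grasp point (between the pads) lies 19 mm behind it; z points along the fingers, y is the line along which they close (so a half turn about z gives the same grasp; the last joint's range is limited). The gripper opens to 88 mm and grips with 3 to 60 N. Pads are 18 mm wide; open, the fingers measure 123 mm over their backs; the gripper's body (75 mm by 187 mm) begins 45 mm behind the grasp point.
Start: joints at [-77.481, 10.359, 92.074, -0, 77.567, -11.82], TCP at [0.237, -0.524, 0.239] pointing down, gripper open.
Joint ranges: [-171.53, 171.53], [-51.25, 118.39], [17.06, 147.69], [-65.23, 245.23], [0, 150.52], [-178.68, 178.68]. Speed limits (degrees/s): [147.25, 147.25, 172.46, 180, 180, 180].

## Interface

Orientations are given as [roll, pitch, yaw] about the fixed x, y, z axes, in that order (R = Rz(yaw) Ry(pitch) Rx(roll)).
In Python, from station import * gives the robot as it stands.
- The arm moves only by the tool step_arm, never from a script. Its argument "deltas" is a list of rows, each an object of numbers: "dx", "dy", "dz": the shift along the tool's x, y, z in m; "rx", "ry", "rz": the turn, a rotation vector about the tool's x, y, z in rad. In form: [{"dx": .., "dy": .., "dz": .., "rx": .., "ry": .., "rz": ..}, ...]. A call has 1 to 10 rows; each row is the pose to reach, as a shift and turn from the pose commanded when the call began, along the tool's axes at that moment; what a row does not reach only later rows make up. A row lasts 1/8 s, in which the tool goes at most 62.5 mm and 10.7 degrees, less where a joint would pass 70% of its speed; a pose out of reach is approached as far as the arm can. A call with a gripper value outside its range is refused whole. "jaw" is the opening, from 0 (shut) to 1 (fully open), set as the call begins (left out, the last holds). The fingers move at their own pace and stop on an object; "squeeze" is the grip in N (left out, the last holds). Time passes only in rows, so rows that repeat a pose let the fingers close. It gives the time, the measured TCP pose, the force, the opening and the grip force at its end, in the units of the state.
- get_state(): the state, without advancing time (a new reading comes with each control period).
- camera(name): name is "scene" or "top" or "wrist"; returns (picture, depth): 384x512x3 uint8, red, green, blue; 384x512 float32, m along the optical axis (not along the pixel's ray), 0 where there is no reading.
- camera_params(name): a dict with "mtx" (3x3 intrinsics, pixels), "rvec" (rotation vector, rad) and "tvec" (3), from world to camera coordinates, as OpenCV has them. Camera axes: x right, y down, z forward; pixel columns grow to the right and rows downward; lengths in m; the calibration is good to about 2 mm. A picture is of the moment at which its call begins: read the wrist's pose just before it. camera_params takes no time and is no camera call; for the wrist camera it gives the pose at the moment of the call.
- hand_in(): hands the job in; it is judged then, once.
Trained networks look in the newest picture that a camera, given by its name, has taken for a name from the list of things; names that differ only in an ending like _2 or _b are one class to them, and where a whole thing is asked for, a point or a joint stands for the part that bears it (a point fixed in the world has none). Each returns a list of dicts, best first, with "confidence" (0 to 1); they miss things now and then, are a little off and sometimes report something else, mostly with a low value. They report only what shows in the picture. A call takes as long as a camera call. They do not tell look-alikes from the thing itself.
- outline_of(name, camera): "mask" (384x512 bool, what is visible of it) and "xy" ([column, row] in pixels, amid what is visible of it).
- place_of(name, camera): "xy" ([column, row] in pixels: a listed point, or the origin of a listed thing).
The state is a dict: "clock": time; "joint_pos": joint angles; "joint_velocities": joint speeds; "effort": joint torques, N m; "position": TCP position; "tool_rot": TCP orientation; "force": force on the tool from outside, world axes, zero at the start; "ft_torque": the same for the moment, N m; "grip_width": opening from 0.0 (shut) to 1.0 (fully open); "grasp_force": force on a finger pad.
Only numpy, scipy, OpenCV 4.12 (cv2) and the standard library are available. Lean on these libraries where they do the work, as an engineer would, in place of code of your own. Each camera call takes 0.05 s, during which the arm holds its last target. There are 200 camera calls.

## Working session

There is one attempt and no reset: what is moved stays moved. The work goes in short steps, Python scripts to look and compute and a tool call to move; the robot and the scene stay as the last step left them, time stands still between calls to the robot, and variables do not carry over. Pictures are saved under pics/ and viewed, at most 14 in all, crops included, and the job is handed in when it is done.

Besides the shell and the picture viewer there is one more tool, called as name(argument=value, ...) on one line, values as JSON. step_arm: Moves the arm, as the interface text tells. Its arguments: {"type":"object","properties":{"deltas":{"type":"array"},"jaw":{"type":"number"},"squeeze":{"type":"number"}},"required":["deltas"]}

```bash
mkdir -p pics; ls; python3 - <<'E'
from station import *
import cv2
print(get_state())
for n in ("scene","top"):
    im,d=camera(n); cv2.imwrite(f"pics/{n}0.png",im[:,:,::-1]); p=camera_params(n); print(n,p)
E
```

```text
pics
{'clock': 0.0, 'joint_pos': array([-7.74830062e+01,  1.04010252e+01,  9.21314102e+01,  1.82521078e-03,
        7.75658424e+01, -1.18200880e+01]), 'joint_velocities': array([ 0.00896175,  0.05689997, -0.00177949, -0.06090746, -0.05087941,
       -0.03064882]), 'effort': array([-1.48975822e-03, -4.33867264e+01, -3.41852009e+01,  7.01225968e-02,
        3.86329286e-02, -1.33722801e-04]), 'position': array([ 0.23686885, -0.52336843,  0.23782072]), 'tool_rot': array([-1.79904171e+02, -2.18750857e-02,  2.43366690e+01]), 'force': array([ 0.27108054, -0.97567184, -0.4436956 ]), 'ft_torque': array([0.00056413, 0.02145253, 0.01306772]), 'grasp_force': 0.0, 'grip_width': 1.0004261042913474}
scene {'mtx': array([[380.17306277,   0.        , 251.62767724],
       [  0.        , 380.17306277, 190.03805372],
       [  0.        ,   0.        ,   1.        ]]), 'rvec': array([ 2.20678273,  0.91893572, -0.35318694]), 'tvec': array([-0.38503251, -0.27174551,  1.69050076])}
top {'mtx': array([[372.93719097,   0.        , 255.10918243],
       [  0.        , 372.93719097, 192.87973691],
       [  0.        ,   0.        ,   1.        ]]), 'rvec': array([ 2.14693989, -2.11670256,  0.12289745]), 'tvec': array([-0.04206878,  0.57473046,  1.03011247])}
```

View pics/scene0.png

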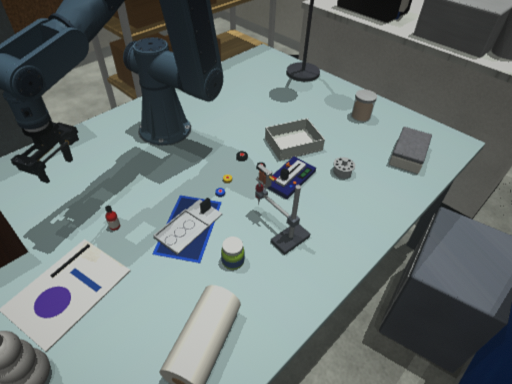

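View pics/top0.png

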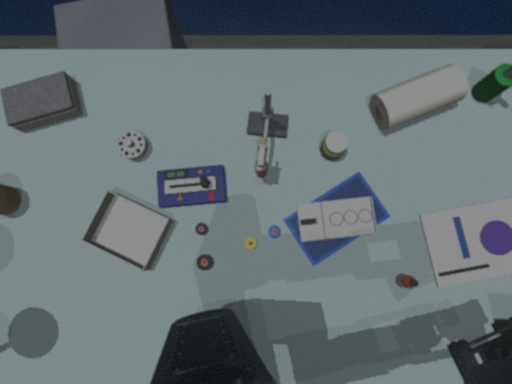

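Top view: blue puck (275,231), yellow (251,243); two black discs, at (201,229) and (205,262). The upper one looks smaller. White doesn't show. Next: measure everything and confirm in a crop.

```bash
cat > h.py <<'E'
from station import *
import numpy as np, cv2
def ray(uv,n,z,p=None):
    p=p or camera_params(n); R=cv2.Rodrigues(p["rvec"])[0]; t=np.ravel(p["tvec"])
    c=-R.T@t; uv=np.atleast_2d(np.float64(uv))
    u=cv2.undistortPoints(uv[:,None],p["mtx"],None)[:,0]
    d=np.c_[u,np.ones(len(u))]@R
    return c+d*((z-c[2])/d[:,2])[:,None]
def proj(P,n,p=None):
    p=p or camera_params(n)
    return cv2.projectPoints(np.float64(P).reshape(-1,1,3),p["rvec"],p["tvec"],p["mtx"],None)[0][:,0]
def rect(mask,n,z):
    c=max(cv2.findContours(mask.astype(np.uint8),0,1)[0],key=cv2.contourArea)[:,0]
    w=ray(c,n,z)[:,:2]; (x,y),s,a=cv2.minAreaRect((w*1000).astype(np.float32)); return np.round([x,y,s[0],s[1],a],1)
E
python3 - <<'E'
from h import *
im,d=camera("top")
cv2.imwrite("pics/crop0.png",cv2.resize(im[155:285,140:290,::-1],None,fx=5,fy=4.6,interpolation=cv2.INTER_CUBIC)[:600,:800])
Z=dict(puck_white=.014,puck_yellow=.014,puck_blue=.014,puck_black=.014,tray=.006,mat=0,console=.025,tub=.06,fader=.0795,salve_jar=.085,cap_holder=.066,ink_bottle=.1,stand_column=.0)
for k,z in Z.items():
    for r in outline_of(k,"top")[:3]: print(k,round(r["confidence"],2),np.round(r["xy"]),r["mask"].sum(),rect(r["mask"],"top",z))
Z=dict(tray=0,tray_handle=.052,tray_edge=.006,mat=0,stand=0,stand_column=0,needle_tip=.032,console=0,fader_top=.0795,clip_point=.037,tub=0,puck_yellow=0,puck_blue=0,puck_black=0,salve_jar=0,cap_holder=0,ink_bottle=0)
for n in ("top","scene"):
  if n=="scene": camera(n)
  for k,z in Z.items():
    for r in place_of(k,n)[:2]: print(n,k,round(r["confidence"],2),np.round(r["xy"],1),np.round(ray(r["xy"],n,z)[0]*1000,1))
print(get_state()["clock"])
E
```

```text
puck_yellow 0.53 [249. 243.] 94 [435.6 -23.5  28.7  29.    0.9]
puck_blue 0.49 [275. 231.] 117 [469.7 -91.1  31.8  31.9   0.8]
puck_blue 0.39 [263. 127.] 1419 [765.6 -64.2 118.5 272.8  86.6]
puck_blue 0.17 [403. 281.] 245 [ 335.1 -464.7   35.8   61.2    1. ]
puck_black 0.66 [205. 263.] 209 [377.8 109.6  42.5  43.7   1. ]
puck_black 0.26 [265. 127.] 1462 [767.  -55.  128.9 252.2  63.4]
tray 0.73 [402. 279.] 240 [ 335.5 -466.5   58.8   38.7   87.8]
tray 0.72 [338. 218.] 2866 [ 509.2 -272.1  110.9  223.3    7.2]
tray 0.56 [265. 128.] 1486 [ 7.669e+02 -6.860e+01  2.706e+02  1.220e+02  2.000e-01]
mat 0.85 [337. 200.] 2360 [ 543.3 -319.7  161.7  161.8   33.3]
mat 0.75 [336. 217.] 2850 [ 509.4 -273.2  111.1  223.5    7.3]
console 0.85 [191. 187.] 2560 [597.4 154.6 113.9 204.7   4.6]
console 0.27 [338. 198.] 2118 [ 539.2 -312.2  155.9  158.8   33.3]
tub 0.67 [131. 229.] 4278 [463.4 323.6 215.7 161.   66.1]
fader 0.63 [133. 143.] 672 [703.7 316.9  87.   78.1  46.8]
cap_holder 0.55 [134. 145.] 694 [708.2 322.7  90.3  79.1  46.8]
ink_bottle 0.61 [407. 279.] 250 [ 341.9 -433.4   57.    34.2   83
[... 1631 characters left out ...]
5.2 201.5] [608.4 -49.3  32. ]
scene console 0.72 [290.8 181. ] [608.4 148.7   0. ]
scene console 0.26 [227.5 181.7] [441.1 -29.5   0. ]
scene fader_top 0.49 [283.3 171.2] [604.3 100.2  79.5]
scene tub 0.62 [292.2 144.2] [464.  326.3   0. ]
scene puck_yellow 0.37 [226.3 178.8] [426.  -21.9   0. ]
scene puck_blue 0.46 [217.9 193.3] [461.9 -97.3   0. ]
scene puck_black 0.56 [290.2 180.3] [604.3 150.    0. ]
scene puck_black 0.48 [242.  156.4] [372.4 115.1   0. ]
scene salve_jar 0.82 [232.1 257.6] [ 708.  -255.7    0. ]
scene salve_jar 0.73 [188.1 226. ] [ 507.7 -274.5    0. ]
scene cap_holder 0.64 [343.3 171.1] [717.5 342.9   0. ]
scene ink_bottle 0.67 [117.4 228.4] [ 348.8 -452.2    0. ]
2.55
```

View pics/crop0.png

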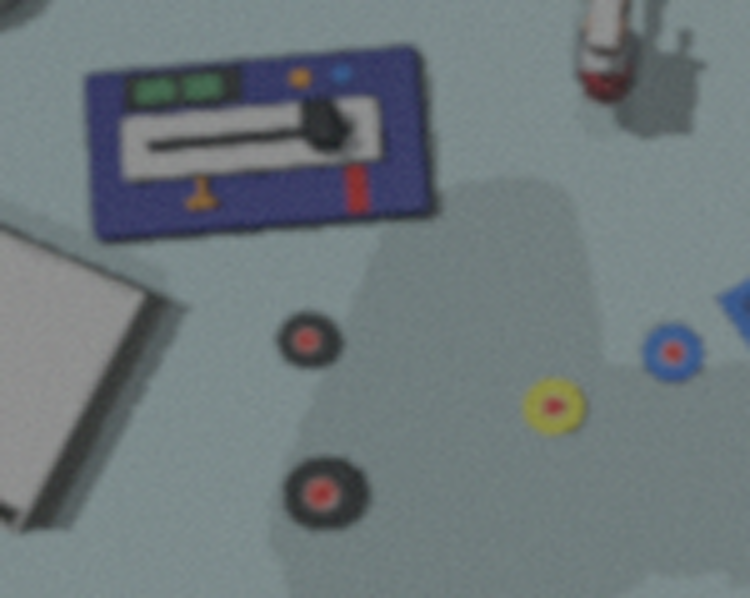

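White is absent. The smaller black is at pixel (201.6,229): about 12 px wide like yellow and blue, against about 17 px for the disc at (205,262). So the pucks to use are yellow, blue and that black one.

```bash
cat >> h.py <<'E'
def dots(n,z=.014,im=None,p=None,amin=5):
    im=camera(n)[0] if im is None else im
    h=cv2.cvtColor(im,cv2.COLOR_RGB2HSV); m=(((h[...,0]<8)|(h[...,0]>170))&(h[...,1]>110)&(h[...,2]>90)).astype(np.uint8)
    k,l,s,c=cv2.connectedComponentsWithStats(m)
    return [(np.round(c[i],1),int(s[i,4]),np.round(ray(c[i],n,z,p)[0]*1000,1)) for i in range(1,k) if s[i,4]>=amin]
def goto(pos,rpy=None):
    from scipy.spatial.transform import Rotation as Q
    s=get_state(); R=Q.from_euler('xyz',s["tool_rot"],degrees=True)
    d=R.inv().apply(np.array(pos)-s["position"]); r=(R.inv()*Q.from_euler('xyz',rpy,degrees=True)).as_rotvec() if rpy is not None else np.zeros(3)
    print("at",np.round(s["position"],4),np.round(s["tool_rot"],2),"t",s["clock"],"w",round(s["grip_width"],3),"gf",s["grasp_force"],"J",np.round(s["joint_pos"],0),"\nDELTA",np.round(d,4),np.round(r,4))
E
python3 - <<'E'
from h import *
im,d=camera("top")
for r in dots("top",im=im): print(r)
h=cv2.cvtColor(im,cv2.COLOR_RGB2HSV); m=((h[...,0]>9)&(h[...,0]<20)&(h[...,1]>110)); m[:,:150]=0; m[:, 230:]=0; m[:165]=0; m[205:]=0
l=cv2.connectedComponentsWithStats(m.astype(np.uint8))
for s,c in zip(l[2][1:],l[3][1:]): print("orange",s,c,ray(c,"top",.031)[0])
E
```

```text
(array([210.9, 195.3]), 32, array([570.4,  97.6,  14. ]))
(array([201. , 228.5]), 6, array([472.3, 123.2,  14. ]))
(array([250.3, 243. ]), 7, array([432.7, -21.5,  14. ]))
(array([203.8, 261.8]), 13, array([376.9, 111.6,  14. ]))
(array([406.7, 281.3]), 51, array([ 332.8, -464.2,   14. ]))
orange [199 171   2   2   4] [199.5 171.5] [0.63829279 0.13090856 0.031     ]
orange [178 196   5   4  11] [180.09090909 198.        ] [0.5590752  0.18471222 0.031     ]
```

```bash
python3 - <<'E'
from h import *
from scipy.spatial.transform import Rotation as Q
s=get_state(); p=camera_params("wrist"); R=cv2.Rodrigues(p["rvec"])[0]; c=-R.T@p["tvec"]
T=Q.from_euler('xyz',s["tool_rot"],degrees=True).as_matrix()
print("cam in tool",T.T@(c-s["position"]),"\naxes\n",T.T@R.T,p["mtx"])
goto([.472,.122,.10],[180,0,97])
goto([.472,.122,.10],[180,0,4.6])
E
```

```text
cam in tool [ 0.07282714 -0.00094095 -0.14514859] 
axes
 [[ 1.04042573e-04 -9.60529755e-01 -2.78177245e-01]
 [ 9.99999987e-01  6.63232189e-05  1.45005198e-04]
 [-1.20832197e-04 -2.78177257e-01  9.60529749e-01]] [[335.73551894   0.         258.50368813]
 [  0.         335.73551894 189.87583166]
 [  0.           0.           1.        ]]
at [ 0.237  -0.5239  0.2387] [180.    -0.    24.34] t 2.6 w 1.0 gf 0.0 J [-77.  10.  92.   0.  78. -12.] 
DELTA [ 0.4803 -0.4917  0.1387] [ 0.      0.     -1.2682]
at [ 0.237  -0.5239  0.2387] [180.    -0.    24.34] t 2.6 w 1.0 gf 0.0 J [-77.  10.  92.   0.  78. -12.] 
DELTA [ 0.4803 -0.4917  0.1387] [ 0.     -0.      0.3445]
```

step_arm(deltas=[{"dx":0.24,"dy":-0.25,"rz":-0.6},{"dx":0.48,"dy":-0.492,"rz":-1.268},{"dx":0.48,"dy":-0.492,"rz":-1.268},{"dx":0.48,"dy":-0.492,"rz":-1.268},{"dx":0.48,"dy":-0.492,"rz":-1.268},{"dx":0.48,"dy":-0.492,"rz":-1.268},{"dx":0.48,"dy":-0.492,"rz":-1.268},{"dx":0.48,"dy":-0.492,"rz":-1.268},{"dx":0.48,"dy":-0.492,"rz":-1.268},{"dx":0.48,"dy":-0.492,"rz":-1.268}], jaw=0.7)

```text
schema error: expected keys dx, dy, dz, rx, ry, rz
```

```bash
python3 - <<'E'
from h import *
p=camera_params("wrist"); im,_=camera("wrist")
for r in dots("wrist",im=im,p=p,amin=15): print(r)
cv2.imwrite("pics/w1.png",im[:,:,::-1])
goto([.472,.122,.005],[180,0,97])
E
```

```text
(array([243.6,  27.5]), 191, array([ 354.2, -453.5,   14. ]))
(array([223.4,  45.4]), 321, array([ 330.4, -441.4,   14. ]))
at [ 0.237  -0.5239  0.2387] [180.     0.    24.34] t 2.65 w 1.0 gf 0.0 J [-77.  10.  92.   0.  78. -12.] 
DELTA [ 0.4803 -0.4917  0.2337] [ 0.      0.     -1.2682]
```

View pics/w1.png

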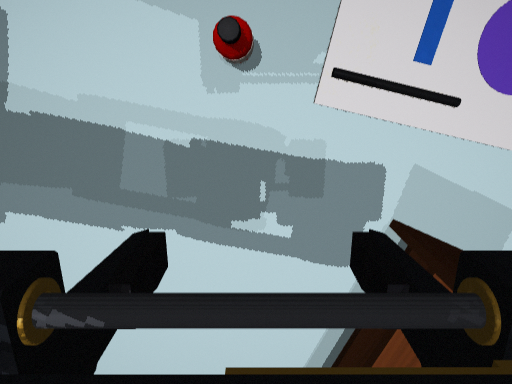

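The wrist view, still at the start pose, shows the ink bottle at (235,35) and the fingers at the bottom. The move was refused because every row needs all six keys.

step_arm(deltas=[{"dx":0.48,"dy":-0.492,"dz":0,"rx":0,"ry":0,"rz":-1.268},{"dx":0.48,"dy":-0.492,"dz":0,"rx":0,"ry":0,"rz":-1.268},{"dx":0.48,"dy":-0.492,"dz":0,"rx":0,"ry":0,"rz":-1.268},{"dx":0.48,"dy":-0.492,"dz":0,"rx":0,"ry":0,"rz":-1.268},{"dx":0.48,"dy":-0.492,"dz":0,"rx":0,"ry":0,"rz":-1.268},{"dx":0.48,"dy":-0.492,"dz":0,"rx":0,"ry":0,"rz":-1.268},{"dx":0.48,"dy":-0.492,"dz":0,"rx":0,"ry":0,"rz":-1.268},{"dx":0.48,"dy":-0.492,"dz":0,"rx":0,"ry":0,"rz":-1.268},{"dx":0.48,"dy":-0.492,"dz":0,"rx":0,"ry":0,"rz":-1.268},{"dx":0.48,"dy":-0.492,"dz":0,"rx":0,"ry":0,"rz":-1.268}], jaw=0.7)

```text
clock: 3.9
position: [0.4508, 0.0657, 0.2392]
tool_rot: [179.9, 0.0, 97.0]
force: [1.5, -0.1, -0.2]
grip_width: 0.701
grasp_force: 0.0
```

step_arm(deltas=[{"dx":0,"dy":0,"dz":0,"rx":0,"ry":0,"rz":0}])

```text
clock: 4.03
position: [0.4506, 0.0676, 0.2388]
tool_rot: [180.0, -0.0, 97.4]
force: [-0.3, -0.7, -1.0]
grip_width: 0.703
grasp_force: 0.0
```

```bash
python3 - <<'E'
from h import *
p=camera_params("wrist"); im,_=camera("wrist")
for r in dots("wrist",im=im,p=p,amin=15): print(r)
for r in dots("top"): print(r)
goto([.472,.122,.005],[180,0,97])
E
```

```text
(array([194.7, 112.9]), 163, array([377. , 110.5,  14. ]))
(array([285. , 112.1]), 96, array([473.2, 123.9,  14. ]))
(array([369.8, 151. ]), 305, array([573. ,  94.3,  14. ]))
(array([233.9, 231.4]), 75, array([433.8, -21. ,  14. ]))
(array([255.5, 284.9]), 61, array([468.4, -89.4,  14. ]))
(array([259.2, 172.7]), 6, array([640.1, -44.1,  14. ]))
(array([250.3, 243. ]), 7, array([432.7, -21.5,  14. ]))
(array([406.6, 281.5]), 65, array([ 332.2, -463.7,   14. ]))
at [0.4501 0.0642 0.2386] [-1.7997e+02  2.0000e-02  9.7130e+01] t 4.125 w 0.696 gf 0.0 J [ -7.  -6. 109.  -0.  77. -14.] 
DELTA [0.0548 0.029  0.2336] [-0.0005  0.0003  0.0024]
```

step_arm(deltas=[{"dx":0.057,"dy":0.03,"dz":0.05,"rx":0,"ry":0,"rz":0},{"dx":0.057,"dy":0.03,"dz":0.1,"rx":0,"ry":0,"rz":0},{"dx":0.057,"dy":0.03,"dz":0.15,"rx":0,"ry":0,"rz":0},{"dx":0.057,"dy":0.03,"dz":0.2,"rx":0,"ry":0,"rz":0},{"dx":0.057,"dy":0.03,"dz":0.22,"rx":0,"ry":0,"rz":0},{"dx":0.057,"dy":0.03,"dz":0.233,"rx":0,"ry":0,"rz":0},{"dx":0.057,"dy":0.03,"dz":0.233,"rx":0,"ry":0,"rz":0}])

```text
clock: 5.0
position: [0.473, 0.1227, 0.0055]
tool_rot: [-179.9, 0.0, 96.9]
force: [-0.6, 0.1, -0.7]
grip_width: 0.7
grasp_force: 0.0
```

step_arm(deltas=[{"dx":0,"dy":0,"dz":0,"rx":0,"ry":0,"rz":0},{"dx":0,"dy":0,"dz":0,"rx":0,"ry":0,"rz":0},{"dx":0,"dy":0,"dz":0,"rx":0,"ry":0,"rz":0},{"dx":0,"dy":0,"dz":0,"rx":0,"ry":0,"rz":0}], jaw=0.2, squeeze=15)

```text
clock: 5.5
position: [0.4738, 0.1239, 0.0065]
tool_rot: [179.9, 0.0, 97.0]
force: [-1.0, -0.2, 6.3]
grip_width: 0.399
grasp_force: 15.0
```

```bash
python3 - <<'E'
from h import *
goto([.508,-.273,.08],[180,0,97.4])
E
```

```text
at [0.4738 0.1239 0.0065] [1.7992e+02 1.0000e-02 9.7010e+01] t 5.5 w 0.399 gf 15.002376437187195 J [  1.  20. 112.  -0.  48.  -6.] 
DELTA [-0.3981 -0.0144 -0.0734] [ 0.0014  0.0003 -0.0069]
```

step_arm(deltas=[{"dx":0,"dy":0,"dz":-0.05,"rx":0,"ry":0,"rz":0},{"dx":-0.04,"dy":-0.04,"dz":-0.08,"rx":0,"ry":0,"rz":0},{"dx":-0.1,"dy":-0.065,"dz":-0.08,"rx":0,"ry":0,"rz":0},{"dx":-0.16,"dy":-0.065,"dz":-0.08,"rx":0,"ry":0,"rz":0},{"dx":-0.22,"dy":-0.065,"dz":-0.08,"rx":0,"ry":0,"rz":0},{"dx":-0.28,"dy":-0.065,"dz":-0.08,"rx":0,"ry":0,"rz":0},{"dx":-0.34,"dy":-0.05,"dz":-0.08,"rx":0,"ry":0,"rz":0},{"dx":-0.38,"dy":-0.025,"dz":-0.075,"rx":0,"ry":0,"rz":0},{"dx":-0.398,"dy":-0.014,"dz":-0.06,"rx":0,"ry":0,"rz":0},{"dx":-0.398,"dy":-0.014,"dz":-0.04,"rx":0,"ry":0,"rz":0}])

```text
clock: 6.75
position: [0.5084, -0.2742, 0.0452]
tool_rot: [179.9, 0.1, 96.9]
force: [0.8, 0.1, -0.3]
grip_width: 0.399
grasp_force: 15.0
```

step_arm(deltas=[{"dx":0,"dy":0,"dz":0,"rx":0,"ry":0,"rz":0},{"dx":0,"dy":0,"dz":0,"rx":0,"ry":0,"rz":0}])

```text
clock: 7.0
position: [0.5071, -0.2717, 0.0456]
tool_rot: [-180.0, -0.1, 97.0]
force: [0.5, -0.6, 0.7]
grip_width: 0.395
grasp_force: 15.0
```

```bash
python3 - <<'E'
from h import *
goto([.508,-.2725,.0135],[180,0,97.4])
E
```

```text
at [ 0.5071 -0.2717  0.0456] [-1.7995e+02 -5.0000e-02  9.7040e+01] t 7.0 w 0.395 gf 14.999793916940689 J [-40.  24.  99.   0.  57. -47.] 
DELTA [-0.001   0.0009  0.0321] [-0.0008 -0.0009 -0.0062]
```

step_arm(deltas=[{"dx":0,"dy":0,"dz":0.02,"rx":0,"ry":0,"rz":0},{"dx":0,"dy":0,"dz":0.03,"rx":0,"ry":0,"rz":0},{"dx":0,"dy":0,"dz":0.032,"rx":0,"ry":0,"rz":0},{"dx":0,"dy":0,"dz":0.032,"rx":0,"ry":0,"rz":0}])

```text
clock: 7.5
position: [0.5076, -0.2729, 0.0136]
tool_rot: [-180.0, -0.0, 97.0]
force: [-0.1, 0.4, 0.1]
grip_width: 0.396
grasp_force: 15.0
```

step_arm(deltas=[{"dx":0,"dy":0,"dz":0,"rx":0,"ry":0,"rz":0},{"dx":0,"dy":0,"dz":0,"rx":0,"ry":0,"rz":0},{"dx":0,"dy":0,"dz":-0.03,"rx":0,"ry":0,"rz":0},{"dx":0,"dy":0,"dz":-0.08,"rx":0,"ry":0,"rz":0},{"dx":0,"dy":0,"dz":-0.11,"rx":0,"ry":0,"rz":0}], jaw=0.55)

```text
clock: 8.12
position: [0.5085, -0.2736, 0.1265]
tool_rot: [179.9, 0.1, 97.0]
force: [0.6, -0.0, 0.2]
grip_width: 0.548
grasp_force: 0.0
```

```bash
python3 - <<'E'
from h import *
p=camera_params("wrist"); im,_=camera("wrist")
for r in dots("wrist",z=.02,im=im,p=p,amin=15): print(r)
for r in dots("top"): print(r)
goto([.4687,-.0900,.0055],[180,0,97.4])
cv2.imwrite("pics/w2.png",im[:,:,::-1])
E
```

```text
(array([257.2, 188.5]), 173, array([ 508.5, -272.8,   20. ]))
(array([259.2, 173. ]), 8, array([639.1, -44.4,  14. ]))
(array([210.9, 195.3]), 32, array([570.4,  97.6,  14. ]))
(array([274.2, 231.2]), 6, array([467.8, -90.1,  14. ]))
(array([250.3, 243. ]), 7, array([432.7, -21.5,  14. ]))
(array([203.8, 261.5]), 13, array([377.6, 111.4,  14. ]))
(array([406.7, 281.5]), 73, array([ 332.3, -464. ,   14. ]))
at [ 0.51   -0.2748  0.1281] [179.68   0.34  96.99] t 8.225 w 0.548 gf 0.0 J [-40.  18.  97.   0.  65. -47.] 
DELTA [ 0.1891 -0.0191  0.1214] [ 0.0055  0.0059 -0.0071]
```

View pics/w2.png

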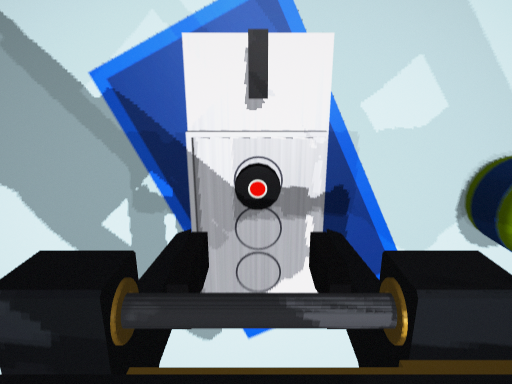

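The black puck stands flat at (257,188), a few mm past its ring toward +x. The free rings are at (258,228) and (258,272) and the handle is at (258,63).

```bash
python3 - <<'E'
from h import *
p=camera_params("wrist")
for uv,z in (((258,228),.006),((258,272),.006),((258,63),.052),((183,33),.006),((333,33),.006),((187,131),.006),((329,131),.006)): print(uv,np.round(ray(uv,"wrist",z,p)[0]*1000,1))
E
```

```text
(258, 228) [ 515.9 -313.8    6. ]
(258, 272) [ 521.1 -356.     6. ]
(258, 63) [ 499.9 -185.3   52. ]
(183, 33) [ 443.2 -168.3    6. ]
(333, 33) [ 551.5 -154.9    6. ]
(187, 131) [ 450.4 -238.6    6. ]
(329, 131) [ 561.5 -225.1    6. ]
```

step_arm(deltas=[{"dx":0.05,"dy":-0.019,"dz":0.0,"rx":0,"ry":0,"rz":-0.007},{"dx":0.11,"dy":-0.019,"dz":0.0,"rx":0,"ry":0,"rz":-0.007},{"dx":0.165,"dy":-0.019,"dz":0.02,"rx":0,"ry":0,"rz":-0.007},{"dx":0.189,"dy":-0.019,"dz":0.06,"rx":0,"ry":0,"rz":-0.007},{"dx":0.189,"dy":-0.019,"dz":0.1,"rx":0,"ry":0,"rz":-0.007},{"dx":0.189,"dy":-0.019,"dz":0.121,"rx":0,"ry":0,"rz":-0.007},{"dx":0.189,"dy":-0.019,"dz":0.121,"rx":0,"ry":0,"rz":-0.007}], jaw=0.7)

```text
clock: 9.1
position: [0.4646, -0.0869, 0.0013]
tool_rot: [-179.9, -0.1, 97.4]
force: [0.7, 0.7, 0.6]
grip_width: 0.698
grasp_force: 0.0
```

step_arm(deltas=[{"dx":0,"dy":0,"dz":0,"rx":0,"ry":0,"rz":0},{"dx":0,"dy":0,"dz":0,"rx":0,"ry":0,"rz":0},{"dx":0,"dy":0,"dz":0,"rx":0,"ry":0,"rz":0},{"dx":0,"dy":0,"dz":0,"rx":0,"ry":0,"rz":0}], jaw=0.2)

```text
clock: 9.6
position: [0.4658, -0.0877, 0.0027]
tool_rot: [180.0, 0.0, 97.4]
force: [-0.3, 0.5, -0.5]
grip_width: 0.402
grasp_force: 15.0
```

```bash
python3 - <<'E'
from h import *
goto([.5145,-.3150,.010],[180,0,97])
E
```

```text
at [ 0.4658 -0.0877  0.0027] [180.     0.    97.39] t 9.6 w 0.402 gf 14.999952614307404 J [-25.  19. 114.   0.  47. -32.] 
DELTA [-0.2317  0.0191 -0.0073] [0.     0.     0.0067]
```

step_arm(deltas=[{"dx":0,"dy":0,"dz":-0.05,"rx":0,"ry":0,"rz":0},{"dx":-0.03,"dy":0,"dz":-0.09,"rx":0,"ry":0,"rz":0},{"dx":-0.09,"dy":0.01,"dz":-0.09,"rx":0,"ry":0,"rz":0},{"dx":-0.15,"dy":0.019,"dz":-0.09,"rx":0,"ry":0,"rz":0},{"dx":-0.2,"dy":0.019,"dz":-0.08,"rx":0,"ry":0,"rz":0},{"dx":-0.232,"dy":0.019,"dz":-0.06,"rx":0,"ry":0,"rz":0.007},{"dx":-0.232,"dy":0.019,"dz":-0.04,"rx":0,"ry":0,"rz":0.007},{"dx":-0.232,"dy":0.019,"dz":-0.04,"rx":0,"ry":0,"rz":0.007},{"dx":-0.232,"dy":0.019,"dz":-0.04,"rx":0,"ry":0,"rz":0.007}])

```text
clock: 10.72
position: [0.5146, -0.314, 0.0429]
tool_rot: [-180.0, -0.0, 97.1]
force: [-0.8, 0.4, -0.0]
grip_width: 0.402
grasp_force: 15.0
```

```bash
python3 - <<'E'
from h import *
goto([.5145,-.3150,.010],[180,0,97])
E
```

```text
at [ 0.5146 -0.314   0.0429] [-1.7998e+02 -3.0000e-02  9.7060e+01] t 10.725 w 0.402 gf 15.000002235174179 J [-43.  28.  95.   0.  58. -50.] 
DELTA [-0.001  -0.0002  0.0329] [-0.0003 -0.0005  0.0011]
```

Place blue, lift, then go to yellow at (433,-21.3).

step_arm(deltas=[{"dx":-0.001,"dy":0,"dz":0.02,"rx":0,"ry":0,"rz":0},{"dx":-0.001,"dy":0,"dz":0.029,"rx":0,"ry":0,"rz":0},{"dx":-0.001,"dy":0,"dz":0.033,"rx":0,"ry":0,"rz":0},{"dx":-0.001,"dy":0,"dz":0.033,"rx":0,"ry":0,"rz":0}])

```text
clock: 11.22
position: [0.5146, -0.3161, 0.0094]
tool_rot: [-180.0, -0.0, 97.0]
force: [0.8, -0.1, -0.4]
grip_width: 0.399
grasp_force: 15.0
```

step_arm(deltas=[{"dx":0,"dy":0,"dz":0,"rx":0,"ry":0,"rz":0},{"dx":0,"dy":0,"dz":0,"rx":0,"ry":0,"rz":0},{"dx":0,"dy":0,"dz":-0.03,"rx":0,"ry":0,"rz":0},{"dx":0,"dy":0,"dz":-0.08,"rx":0,"ry":0,"rz":0},{"dx":0.04,"dy":0,"dz":-0.1,"rx":0,"ry":0,"rz":0},{"dx":0.1,"dy":-0.03,"dz":-0.1,"rx":0,"ry":0,"rz":0},{"dx":0.16,"dy":-0.04,"dz":-0.1,"rx":0,"ry":0,"rz":0},{"dx":0.22,"dy":-0.045,"dz":-0.1,"rx":0,"ry":0,"rz":0},{"dx":0.28,"dy":-0.045,"dz":-0.1,"rx":0,"ry":0,"rz":0},{"dx":0.3,"dy":-0.045,"dz":-0.08,"rx":0,"ry":0,"rz":0}], jaw=0.55)

```text
clock: 12.48
position: [0.4338, -0.0217, 0.091]
tool_rot: [179.8, 0.1, 97.2]
force: [-0.3, 0.9, -0.6]
grip_width: 0.549
grasp_force: 0.0
```

step_arm(deltas=[{"dx":0,"dy":0,"dz":0,"rx":0,"ry":0,"rz":0},{"dx":0,"dy":0,"dz":0,"rx":0,"ry":0,"rz":0}], jaw=0.7)

```text
clock: 12.72
position: [0.4342, -0.0249, 0.0904]
tool_rot: [179.9, 0.0, 97.0]
force: [0.6, -0.2, 0.5]
grip_width: 0.699
grasp_force: 0.0
```

```bash
python3 - <<'E'
from h import *
for r in dots("wrist",z=.014,amin=15): print(r)
goto([.4335,-.0213,.0045],[180,0,97])
E
```

```text
(array([500. ,  37.1]), 520, array([568.4,  97.1,  14. ]))
(array([257.4, 196.2]), 223, array([434.1, -21.2,  14. ]))
at [ 0.4344 -0.0252  0.0905] [1.7993e+02 5.0000e-02 9.6930e+01] t 12.775 w 0.695 gf 0.0 J [-19.   4. 119.  -0.  57. -26.] 
DELTA [ 0.004  -0.0005  0.086 ] [ 0.0013  0.0009 -0.0012]
```

step_arm(deltas=[{"dx":0.004,"dy":0,"dz":0.04,"rx":0,"ry":0,"rz":0},{"dx":0.004,"dy":0,"dz":0.07,"rx":0,"ry":0,"rz":0},{"dx":0.004,"dy":0,"dz":0.086,"rx":0,"ry":0,"rz":0},{"dx":0.004,"dy":0,"dz":0.086,"rx":0,"ry":0,"rz":0}])

```text
clock: 13.28
position: [0.4326, -0.021, 0.0031]
tool_rot: [-179.9, -0.0, 96.9]
force: [0.6, -0.1, 0.7]
grip_width: 0.702
grasp_force: 0.0
```

step_arm(deltas=[{"dx":0,"dy":0,"dz":0,"rx":0,"ry":0,"rz":0},{"dx":0,"dy":0,"dz":0,"rx":0,"ry":0,"rz":0},{"dx":0,"dy":0,"dz":0,"rx":0,"ry":0,"rz":0},{"dx":0,"dy":0,"dz":0,"rx":0,"ry":0,"rz":0}], jaw=0.2)

```text
clock: 13.78
position: [0.4336, -0.0203, 0.0044]
tool_rot: [179.9, 0.0, 97.0]
force: [-0.4, -0.8, 5.7]
grip_width: 0.399
grasp_force: 15.0
```

step_arm(deltas=[{"dx":0,"dy":0,"dz":-0.05,"rx":0,"ry":0,"rz":0},{"dx":-0.03,"dy":0,"dz":-0.09,"rx":0,"ry":0,"rz":0},{"dx":-0.09,"dy":0,"dz":-0.09,"rx":0,"ry":0,"rz":0},{"dx":-0.15,"dy":0.01,"dz":-0.09,"rx":0,"ry":0,"rz":0},{"dx":-0.21,"dy":0.03,"dz":-0.09,"rx":0,"ry":0,"rz":0},{"dx":-0.27,"dy":0.0445,"dz":-0.09,"rx":0,"ry":0,"rz":0},{"dx":-0.32,"dy":0.0445,"dz":-0.09,"rx":0,"ry":0,"rz":0},{"dx":-0.342,"dy":0.0445,"dz":-0.06,"rx":0,"ry":0,"rz":0},{"dx":-0.342,"dy":0.0445,"dz":-0.04,"rx":0,"ry":0,"rz":0},{"dx":-0.342,"dy":0.0445,"dz":-0.04,"rx":0,"ry":0,"rz":0}])

```text
clock: 15.02
position: [0.5171, -0.3515, 0.0411]
tool_rot: [-179.8, -0.3, 97.0]
force: [0.5, 0.2, -0.4]
grip_width: 0.402
grasp_force: 15.0
```

```bash
python3 - <<'E'
from h import *
goto([.520,-.3560,.012],[180,0,97])
E
```

```text
at [ 0.5171 -0.3515  0.0411] [-179.8    -0.28   97.01] t 15.025 w 0.402 gf 14.99994546175003 J [-45.  30.  91.   0.  59. -52.] 
DELTA [-0.005   0.0024  0.029 ] [-0.0034 -0.0049  0.0002]
```

step_arm(deltas=[{"dx":-0.003,"dy":0.001,"dz":0.02,"rx":0,"ry":0,"rz":0},{"dx":-0.003,"dy":0.001,"dz":0.028,"rx":0,"ry":0,"rz":0},{"dx":-0.003,"dy":0.001,"dz":0.031,"rx":0,"ry":0,"rz":0},{"dx":-0.003,"dy":0.001,"dz":0.031,"rx":0,"ry":0,"rz":0}])

```text
clock: 15.52
position: [0.5201, -0.3565, 0.0126]
tool_rot: [-180.0, -0.0, 97.0]
force: [0.2, 1.1, -0.2]
grip_width: 0.4
grasp_force: 15.0
```

step_arm(deltas=[{"dx":0,"dy":0,"dz":0,"rx":0,"ry":0,"rz":0},{"dx":0,"dy":0,"dz":0,"rx":0,"ry":0,"rz":0},{"dx":0,"dy":0,"dz":-0.03,"rx":0,"ry":0,"rz":0},{"dx":0,"dy":0,"dz":-0.08,"rx":0,"ry":0,"rz":0},{"dx":0.02,"dy":0,"dz":-0.14,"rx":0,"ry":0,"rz":0},{"dx":0.07,"dy":-0.03,"dz":-0.15,"rx":0,"ry":0,"rz":0},{"dx":0.07,"dy":-0.03,"dz":-0.15,"rx":0,"ry":0,"rz":0}], jaw=0.55)

```text
clock: 16.4
position: [0.4799, -0.288, 0.1633]
tool_rot: [-180.0, -0.1, 97.1]
force: [0.2, -0.8, -1.0]
grip_width: 0.55
grasp_force: 0.0
```

```bash
python3 - <<'E'
from h import *
p=camera_params("wrist"); im,_=camera("wrist")
for r in dots("wrist",z=.02,im=im,p=p,amin=15): print(r)
cv2.imwrite("pics/w3.png",im[:,:,::-1])
goto([.42,-.10,.2]); goto([.60,.11,.2],[180,0,184.6])
E
```

```text
(array([292.4, 166.1]), 139, array([ 508.8, -273.2,   20. ]))
(array([292.9, 215.5]), 128, array([ 516.3, -318.8,   20. ]))
(array([292. , 253.8]), 113, array([ 521.3, -357. ,   20. ]))
at [ 0.4812 -0.29    0.1635] [1.7997e+02 4.0000e-02 9.7040e+01] t 16.45 w 0.554 gf 0.0 J [-43.  13.  98.  -0.  69. -50.] 
DELTA [ 0.196  -0.0375 -0.0367] [0. 0. 0.]
at [ 0.4812 -0.29    0.1635] [1.7997e+02 4.0000e-02 9.7040e+01] t 16.45 w 0.554 gf 0.0 J [-43.  13.  98.  -0.  69. -50.] 
DELTA [ 0.3824  0.1669 -0.0367] [-1.0000e-04  1.1000e-03 -1.5282e+00]
```

View pics/w3.png

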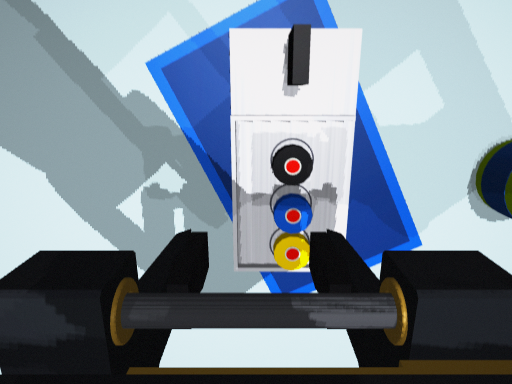

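step_arm(deltas=[{"dx":0.06,"dy":-0.03,"dz":-0.03,"rx":0,"ry":0,"rz":0},{"dx":0.12,"dy":-0.038,"dz":-0.037,"rx":0,"ry":0,"rz":0},{"dx":0.18,"dy":-0.038,"dz":-0.037,"rx":0,"ry":0,"rz":-0.2},{"dx":0.24,"dy":-0.03,"dz":-0.037,"rx":0,"ry":0,"rz":-0.4},{"dx":0.3,"dy":-0.02,"dz":-0.037,"rx":0,"ry":0,"rz":-0.6},{"dx":0.36,"dy":0,"dz":-0.037,"rx":0,"ry":0,"rz":-0.8},{"dx":0.4,"dy":0.01,"dz":-0.037,"rx":0,"ry":0,"rz":-1.0},{"dx":0.4,"dy":0.03,"dz":-0.037,"rx":0,"ry":0,"rz":-1.18},{"dx":0.4,"dy":0.06,"dz":-0.037,"rx":0,"ry":0,"rz":-1.36},{"dx":0.4,"dy":0.1,"dz":-0.037,"rx":0,"ry":0,"rz":-1.528}], jaw=0.7)

```text
clock: 17.7
position: [0.5344, 0.1182, 0.1998]
tool_rot: [-180.0, 0.0, -176.7]
force: [0.7, 0.0, 0.8]
grip_width: 0.7
grasp_force: 0.0
```

step_arm(deltas=[{"dx":0,"dy":0,"dz":0,"rx":0,"ry":0,"rz":0},{"dx":0,"dy":0,"dz":0,"rx":0,"ry":0,"rz":0}])

```text
clock: 17.95
position: [0.5323, 0.1178, 0.1991]
tool_rot: [-180.0, -0.1, -177.2]
force: [-0.7, 0.4, 0.4]
grip_width: 0.698
grasp_force: 0.0
```

```bash
python3 - <<'E'
from h import *
p=camera_params("wrist"); im,_=camera("wrist")
cv2.imwrite("pics/w4.png",im[:,:,::-1])
goto([.60,.105,.2],[180,0,184.6])
for k,z in dict(console=0,fader_top=.0795,clip_point=.037).items():
    for r in place_of(k,"wrist")[:2]: print(k,r["confidence"],np.round(r["xy"],1),np.round(ray(r["xy"],"wrist",z,p)[0]*1000,1))
np.savez("w4.npz",**p)
E
```

```text
at [0.532  0.1179 0.1993] [ 1.8000e+02 -6.0000e-02 -1.7717e+02] t 18.0 w 0.7 gf 0.0 J [  0.   9.  99.  -0.  73. -93.] 
DELTA [-0.0673 -0.0162 -0.0008] [ 0.     -0.0011 -0.0309]
console 0.95 [290.5 224. ] [598.5 157.7   0. ]
fader_top 0.72 [244.1 262.4] [604.8 110.   79.5]
clip_point 0.52 [324.8 208.2] [565.7 185.1  37. ]
clip_point 0.2 [473.4 109. ] [466.  307.6  37. ]
```

View pics/w4.png

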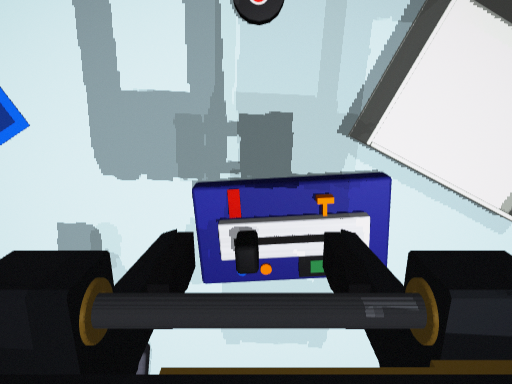

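The console shows its red mark at (234,203), the clip at (325,203) and the fader at (245,250). I'll work out the console frame from its near edge, (194,185)–(389,175).

```bash
python3 - <<'E'
from h import *
p=dict(np.load("w4.npz"))
P=lambda uv,z: ray(uv,"wrist",z,p)[0]*1000
a,b=P((197,184),.025),P((388,175),.025); v=(b-a)[:2]; print(a,b,np.hypot(*v)); v/=np.hypot(*v); yaw=np.degrees(np.arctan2(-v[0],v[1])); print("yaw",yaw)
for n,uv,z in (("red",(234,203),.025),("clip top",(325,198),.037),("clip mid",(325,203),.031),("clip stem",(325,213),.031),("fader",(246,238),.0795),("fader net",(244.1,262.4),.0795),("clip net",(324.8,208.2),.037),("plate L",(219,241),.03),("plate R",(369,232),.03)):
    q=P(uv,z); print(n,np.round(q,1),"console y from near corner",np.round((q-a)[:2]@v,1),"x",np.round((q-a)[:2]@[v[1],-v[0]],1))
goto([.604,.108,.055],[180,0,180+yaw])
E
```

```text
[550.82854758  59.34898269  25.        ] [532.53951384 245.98439334  25.        ] 187.52937173434808
yaw 5.596737841114932
red [568.8  96.3  25. ] console y from near corner 35.1 x 21.5
clip top [555.4 184.2  37. ] console y from near corner 123.8 x 16.7
clip mid [562.4 186.1  31. ] console y from near corner 125.0 x 23.8
clip stem [572.8 187.2  31. ] console y from near corner 125.1 x 34.3
fader [581.5 110.8  79.5] console y from near corner 48.2 x 35.5
fader net [604.8 110.   79.5] console y from near corner 45.2 x 58.7
clip net [565.7 185.1  37. ] console y from near corner 123.7 x 27.1
plate L [608.7  82.5  30. ] console y from near corner 17.4 x 59.8
plate R [591.3 234.   30. ] console y from near corner 169.9 x 57.3
at [0.5319 0.118  0.1999] [-1.8000e+02  1.0000e-02 -1.7712e+02] t 18.15 w 0.699 gf 0.0 J [  0.   9.  99.  -0.  73. -93.] 
DELTA [-0.0715 -0.0136  0.1449] [-0.      0.0001 -0.0474]
```

step_arm(deltas=[{"dx":-0.05,"dy":-0.01,"dz":0.02,"rx":0,"ry":0,"rz":-0.03},{"dx":-0.0715,"dy":-0.0136,"dz":0.06,"rx":0,"ry":0,"rz":-0.043},{"dx":-0.0715,"dy":-0.0136,"dz":0.09,"rx":0,"ry":0,"rz":-0.043},{"dx":-0.0715,"dy":-0.0136,"dz":0.12,"rx":0,"ry":0,"rz":-0.043},{"dx":-0.0715,"dy":-0.0136,"dz":0.14,"rx":0,"ry":0,"rz":-0.043},{"dx":-0.0715,"dy":-0.0136,"dz":0.145,"rx":0,"ry":0,"rz":-0.043},{"dx":-0.0715,"dy":-0.0136,"dz":0.145,"rx":0,"ry":0,"rz":-0.043}])

```text
clock: 19.02
position: [0.6049, 0.1082, 0.0554]
tool_rot: [-180.0, 0.0, -174.6]
force: [-0.3, 0.7, 0.8]
grip_width: 0.701
grasp_force: 0.0
```

step_arm(deltas=[{"dx":0,"dy":0,"dz":0,"rx":0,"ry":0,"rz":0},{"dx":0,"dy":0,"dz":0,"rx":0,"ry":0,"rz":0},{"dx":0,"dy":0,"dz":0,"rx":0,"ry":0,"rz":0},{"dx":0,"dy":0,"dz":0,"rx":0,"ry":0,"rz":0},{"dx":0,"dy":0,"dz":0,"rx":0,"ry":0,"rz":0}], jaw=0.1, squeeze=6)

```text
clock: 19.65
position: [0.6046, 0.1084, 0.0549]
tool_rot: [180.0, 0.0, -174.6]
force: [-0.1, 1.2, 2.0]
grip_width: 0.229
grasp_force: 6.0
```

```bash
python3 - <<'E'
from h import *
s=get_state(); print(s["position"],s["tool_rot"],s["grip_width"],s["grasp_force"],s["force"])
for a in (4.6,5.2,5.8):
    v=np.array([-np.sin(np.radians(a)),np.cos(np.radians(a))])
    D=(np.array([.567,.1863])-s["position"][:2])@v; print(a,D, D*v)
    goto(list(s["position"][:2]+D*v)+[s["position"][2]])
E
```

```text
[0.60461709 0.10837902 0.05494119] [ 1.79984975e+02  2.01261513e-02 -1.74596929e+02] 0.228887385564254 6.000001547508873 [-0.14469635  1.16862044  1.99903137]
4.6 0.08068683352552646 [-0.006471    0.08042693]
at [0.6046 0.1084 0.0549] [ 1.7998e+02  2.0000e-02 -1.7460e+02] t 19.65 w 0.229 gf 6.000001547508873 J [ -1.  28.  93.   0.  59. -96.] 
DELTA [-0.0011  0.0807  0.    ] [0. 0. 0.]
5.2 0.08100961852115647 [-0.00734211  0.08067622]
at [0.6046 0.1084 0.0549] [ 1.7998e+02  2.0000e-02 -1.7460e+02] t 19.65 w 0.229 gf 6.000001547508873 J [ -1.  28.  93.   0.  59. -96.] 
DELTA [-0.0003  0.081   0.    ] [0. 0. 0.]
5.8 0.08132351989922024 [-0.00821825  0.0809072 ]
at [0.6046 0.1084 0.0549] [ 1.7998e+02  2.0000e-02 -1.7460e+02] t 19.65 w 0.229 gf 6.000001547508873 J [ -1.  28.  93.   0.  59. -96.] 
DELTA [0.0006 0.0813 0.    ] [0. 0. 0.]
```

step_arm(deltas=[{"dx":0,"dy":0.015,"dz":0,"rx":0,"ry":0,"rz":0},{"dx":0,"dy":0.03,"dz":0,"rx":0,"ry":0,"rz":0},{"dx":0,"dy":0.045,"dz":0,"rx":0,"ry":0,"rz":0},{"dx":0,"dy":0.06,"dz":0,"rx":0,"ry":0,"rz":0},{"dx":0,"dy":0.072,"dz":0,"rx":0,"ry":0,"rz":0},{"dx":0,"dy":0.08,"dz":0,"rx":0,"ry":0,"rz":0},{"dx":0,"dy":0.08,"dz":0,"rx":0,"ry":0,"rz":0}])

```text
clock: 20.52
position: [0.596, 0.1901, 0.0549]
tool_rot: [179.9, -0.1, -174.5]
force: [-5.0, 1.3, 6.5]
grip_width: 0.228
grasp_force: 6.0
```

step_arm(deltas=[{"dx":0,"dy":0,"dz":0,"rx":0,"ry":0,"rz":0},{"dx":0,"dy":0,"dz":0,"rx":0,"ry":0,"rz":0}])

```text
clock: 20.78
position: [0.596, 0.1898, 0.0549]
tool_rot: [179.9, -0.1, -174.5]
force: [-4.7, 0.3, 6.4]
grip_width: 0.229
grasp_force: 6.0
```

```bash
python3 - <<'E'
from h import *
p=camera_params("wrist"); im,_=camera("wrist")
cv2.imwrite("pics/w5.png",im[:,:,::-1])
goto([.60,.185,.055])
h=cv2.cvtColor(im,cv2.COLOR_RGB2HSV); m=((h[...,0]>9)&(h[...,0]<20)&(h[...,1]>150)&(h[...,2]>120)).astype(np.uint8)
l=cv2.connectedComponentsWithStats(m)
for s,c in zip(l[2][1:],l[3][1:]):
    if s[4]>30: print("orange",s,c,np.round(ray(c,"wrist",.033,p)[0],4))
E
```

```text
at [0.596  0.1898 0.0549] [ 1.7993e+02 -7.0000e-02 -1.7453e+02] t 20.825 w 0.231 gf 6.000163134885952 J [  7.  29.  91.   0.  60. -89.] 
DELTA [-0.0035 -0.0052 -0.0001] [0. 0. 0.]
orange [237 154  33  38 566] [253.24204947 166.54416961] [0.5613 0.1851 0.033 ]
```

View pics/w5.png

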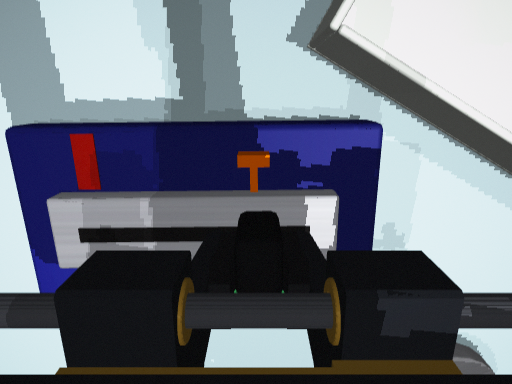

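The clip at (254,160) and the fader at (258,240) are level to within about 2 mm. Nudge 1 mm back, release and lift.

step_arm(deltas=[{"dx":0,"dy":-0.001,"dz":0,"rx":0,"ry":0,"rz":0},{"dx":0,"dy":-0.001,"dz":0,"rx":0,"ry":0,"rz":0},{"dx":0,"dy":-0.001,"dz":0,"rx":0,"ry":0,"rz":0}])

```text
clock: 21.2
position: [0.5961, 0.1887, 0.0549]
tool_rot: [179.9, -0.1, -174.5]
force: [-4.5, 0.8, 5.1]
grip_width: 0.224
grasp_force: 6.0
```

step_arm(deltas=[{"dx":0,"dy":0,"dz":0,"rx":0,"ry":0,"rz":0},{"dx":0,"dy":0,"dz":0,"rx":0,"ry":0,"rz":0},{"dx":0,"dy":0,"dz":0,"rx":0,"ry":0,"rz":0},{"dx":0,"dy":0,"dz":-0.03,"rx":0,"ry":0,"rz":0},{"dx":0,"dy":0,"dz":-0.08,"rx":0,"ry":0,"rz":0},{"dx":0,"dy":0,"dz":-0.14,"rx":0,"ry":0,"rz":0},{"dx":0,"dy":0,"dz":-0.14,"rx":0,"ry":0,"rz":0}], jaw=0.5)

```text
clock: 22.08
position: [0.6007, 0.1873, 0.2012]
tool_rot: [180.0, 0.7, -174.6]
force: [1.0, 0.3, -0.2]
grip_width: 0.5
grasp_force: 0.0
```

```bash
python3 - <<'E'
from h import *
for n in ("top","wrist"):
  p=camera_params(n); camera(n)
  for k,z in dict(fader_top=.0795,clip_point=.037,needle_tip=.032,stand=0,stand_column=0).items():
    for r in place_of(k,n)[:2]: print(n,k,round(r["confidence"],2),np.round(r["xy"],1),np.round(ray(r["xy"],n,z,p)[0]*1000,1))
goto([.42,.05,.2],[180,0,97]);goto([.499,-.187,.2],[180,0,97])
for r in dots("top",z=.02): print(r)
E
```

```text
top fader_top 0.38 [176.4 180.7] [601.5 185.9  79.5]
top clip_point 0.45 [183.6 198.3] [557.5 173.   37. ]
top stand 0.84 [260.4 177.4] [628.5 -47.7   0. ]
top stand_column 0.6 [268.  125.7] [789.7 -68.7   0. ]
wrist clip_point 0.6 [255.5 141.8] [567.2 182.5  37. ]
at [0.5969 0.1868 0.1942] [ 1.800e+02 -4.000e-02 -1.746e+02] t 22.675 w 0.496 gf 0.0 J [  7.  19.  87.   0.  74. -89.] 
DELTA [ 0.189  -0.1196 -0.0056] [-6.0000e-04 -6.0000e-04  1.5428e+00]
at [0.5969 0.1868 0.1942] [ 1.800e+02 -4.000e-02 -1.746e+02] t 22.675 w 0.496 gf 0.0 J [  7.  19.  87.   0.  74. -89.] 
DELTA [ 0.1326 -0.363  -0.0057] [-6.0000e-04 -6.0000e-04  1.5428e+00]
(array([259.4, 173.1]), 9, array([637.5, -45.1,  20. ]))
(array([211. , 195.6]), 16, array([568.9,  96.3,  20. ]))
(array([367.1, 214.1]), 8, array([ 520.4, -357.1,   20. ]))
(array([354. , 215.7]), 7, array([ 515.3, -319.5,   20. ]))
(array([338., 218.]), 9, array([ 508.1, -273.5,   20. ]))
(array([203.9, 261.5]), 15, array([378. , 110.4,  20. ]))
(array([406.5, 281.3]), 63, array([ 333.2, -461.3,   20. ]))
```

step_arm(deltas=[{"dx":0.05,"dy":0,"dz":-0.04,"rx":0,"ry":0,"rz":0},{"dx":0.079,"dy":-0.05,"dz":-0.056,"rx":0,"ry":0,"rz":0},{"dx":0.079,"dy":-0.11,"dz":-0.056,"rx":0,"ry":0,"rz":0.1},{"dx":0.079,"dy":-0.17,"dz":-0.056,"rx":0,"ry":0,"rz":0.2},{"dx":0.079,"dy":-0.23,"dz":-0.056,"rx":0,"ry":0,"rz":0.2},{"dx":0.079,"dy":-0.23,"dz":-0.056,"rx":0,"ry":0,"rz":0.2},{"dx":0.079,"dy":-0.23,"dz":-0.056,"rx":0,"ry":0,"rz":0.2}], jaw=1.0)

```text
clock: 23.6
position: [0.5399, -0.0494, 0.2506]
tool_rot: [180.0, -0.0, 173.9]
force: [-0.9, -0.2, -0.2]
grip_width: 0.999
grasp_force: 0.0
```

step_arm(deltas=[{"dx":0,"dy":0,"dz":0,"rx":0,"ry":0,"rz":0},{"dx":0,"dy":0,"dz":0,"rx":0,"ry":0,"rz":0},{"dx":0,"dy":0,"dz":0,"rx":0,"ry":0,"rz":0}])

```text
clock: 23.98
position: [0.5401, -0.0487, 0.2508]
tool_rot: [180.0, 0.0, 174.0]
force: [0.3, -0.7, -0.2]
grip_width: 0.999
grasp_force: 0.0
```

```bash
python3 - <<'E'
from h import *
p=camera_params("wrist"); im,_=camera("wrist"); np.savez("w6.npz",**p)
cv2.imwrite("pics/w6.png",im[:,:,::-1])
for k,z in dict(needle_tip=.032,stand=0,stand_column=0).items():
    for r in place_of(k,"wrist")[:2]: print(k,round(r["confidence"],2),np.round(r["xy"],1),np.round(ray(r["xy"],"wrist",z,p)[0]*1000,1))
cv2.imwrite("pics/w6c.png",cv2.resize(im[120:310,180:340,::-1],None,fx=3.1,fy=3.1,interpolation=cv2.INTER_CUBIC))
goto([.5,-.187,.2],[180,0,97])
E
```

```text
needle_tip 0.91 [264.2 232.1] [626.8 -49.5  32. ]
stand_column 0.58 [262.5 328.7] [785.7 -67.2   0. ]
at [ 0.54   -0.0493  0.2507] [180.     0.   173.96] t 24.175 w 1.003 gf 0.0 J [ -18.    6.   96.    0.   78. -102.] 
DELTA [ 0.0253 -0.1411  0.0507] [ 0.     -0.      1.3433]
```

View pics/w6c.png

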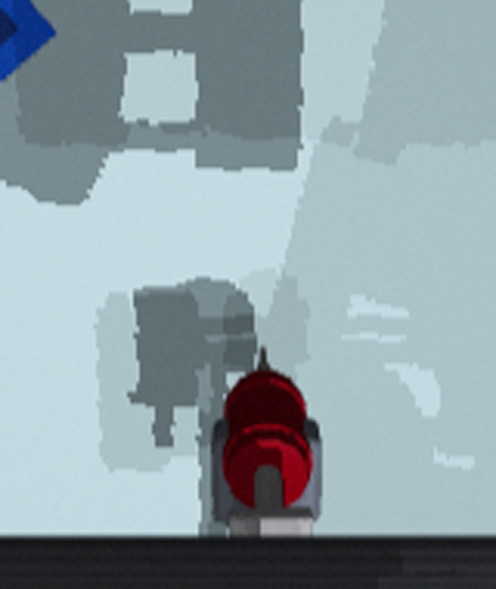

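The needle tip shows at crop (264,348), full pixel (265.2,232.3), which at 32 mm height gives about (627,-50). Now grasp the handle.

step_arm(deltas=[{"dx":0.005,"dy":-0.02,"dz":0,"rx":0,"ry":0,"rz":0.17},{"dx":0.01,"dy":-0.04,"dz":0,"rx":0,"ry":0,"rz":0.34},{"dx":0.015,"dy":-0.06,"dz":0,"rx":0,"ry":0,"rz":0.52},{"dx":0.02,"dy":-0.08,"dz":0,"rx":0,"ry":0,"rz":0.7},{"dx":0.025,"dy":-0.1,"dz":0,"rx":0,"ry":0,"rz":0.88},{"dx":0.025,"dy":-0.12,"dz":0.03,"rx":0,"ry":0,"rz":1.06},{"dx":0.025,"dy":-0.141,"dz":0.06,"rx":0,"ry":0,"rz":1.24},{"dx":0.025,"dy":-0.141,"dz":0.1,"rx":0,"ry":0,"rz":1.343},{"dx":0.025,"dy":-0.141,"dz":0.1,"rx":0,"ry":0,"rz":1.343},{"dx":0.025,"dy":-0.141,"dz":0.1,"rx":0,"ry":0,"rz":1.343}], jaw=0.6)

```text
clock: 25.42
position: [0.501, -0.1874, 0.152]
tool_rot: [179.9, 0.0, 97.1]
force: [0.3, -0.4, 0.0]
grip_width: 0.6
grasp_force: 0.0
```

step_arm(deltas=[{"dx":0,"dy":0,"dz":0,"rx":0,"ry":0,"rz":0},{"dx":0,"dy":0,"dz":0,"rx":0,"ry":0,"rz":0}])

```text
clock: 25.68
position: [0.5011, -0.1874, 0.1522]
tool_rot: [179.9, 0.1, 97.0]
force: [0.6, 0.4, -0.2]
grip_width: 0.603
grasp_force: 0.0
```

```bash
python3 - <<'E'
from h import *
p=camera_params("wrist"); im,_=camera("wrist")
cv2.imwrite("pics/w7.png",im[:,:,::-1])
for r in dots("wrist",z=.02,im=im,p=p,amin=15): print(r)
for r in outline_of("tray","wrist")[:1]: print(rect(r["mask"],"wrist",.006))
for r in place_of("tray_handle","wrist")[:2]: print(r["confidence"],r["xy"],np.round(ray(r["xy"],"wrist",.052,p)[0]*1000,1))
goto([.5,-.187,.015],[180,0,97])
E
```

```text
(array([254. , 270.5]), 123, array([ 508.6, -272.6,   20. ]))
(array([256.5, 346.3]), 92, array([ 521.1, -356.3,   20. ]))
[ 503.5 -232.1  111.7  146.2    6.9]
0.87 [256.7, 189.1] [ 500.5 -185.2   52. ]
at [ 0.5006 -0.1872  0.1514] [1.7996e+02 4.0000e-02 9.7020e+01] t 25.825 w 0.602 gf 0.0 J [-33.  11. 102.  -0.  67. -40.] 
DELTA [ 0.0004 -0.0007  0.1364] [0.0008 0.0007 0.0004]
```

View pics/w7.png

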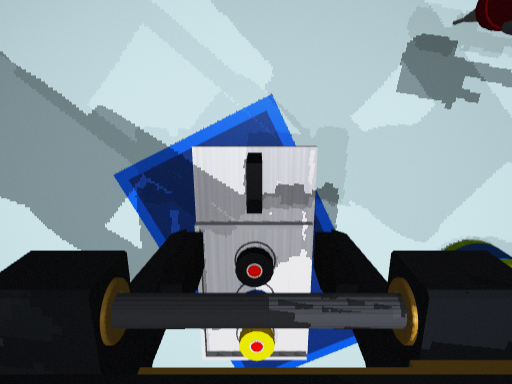

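The handle at (255,183) is centred and aligned. The black dot is at (254,270) and the yellow at (256,346). Descend and grip firmly.

step_arm(deltas=[{"dx":0.001,"dy":0,"dz":0.04,"rx":0,"ry":0,"rz":0},{"dx":0.001,"dy":0,"dz":0.08,"rx":0,"ry":0,"rz":0},{"dx":0.001,"dy":0,"dz":0.11,"rx":0,"ry":0,"rz":0},{"dx":0.001,"dy":0,"dz":0.13,"rx":0,"ry":0,"rz":0},{"dx":0.001,"dy":0,"dz":0.135,"rx":0,"ry":0,"rz":0},{"dx":0.001,"dy":0,"dz":0.135,"rx":0,"ry":0,"rz":0}])

```text
clock: 26.58
position: [0.5004, -0.1862, 0.016]
tool_rot: [180.0, 0.0, 97.0]
force: [-0.8, 0.2, 0.0]
grip_width: 0.602
grasp_force: 0.0
```

step_arm(deltas=[{"dx":0,"dy":0,"dz":0,"rx":0,"ry":0,"rz":0},{"dx":0,"dy":0,"dz":0,"rx":0,"ry":0,"rz":0},{"dx":0,"dy":0,"dz":0,"rx":0,"ry":0,"rz":0},{"dx":0,"dy":0,"dz":0,"rx":0,"ry":0,"rz":0},{"dx":0,"dy":0,"dz":0,"rx":0,"ry":0,"rz":0}], jaw=0.0, squeeze=50)

```text
clock: 27.2
position: [0.5001, -0.1862, 0.0159]
tool_rot: [-180.0, 0.0, 97.0]
force: [-2.1, 1.2, 2.7]
grip_width: 0.13
grasp_force: 50.0
```

```bash
python3 - <<'E'
from h import *
for r in dots("top",z=.02): print(r)
goto([.46,-.13,.015],[180,0,174])
E
```

```text
(array([259. , 172.8]), 6, array([638.3, -43.8,  20. ]))
(array([210.9, 195.3]), 32, array([569.6,  96.7,  20. ]))
(array([367.1, 213.9]), 8, array([ 521.1, -357.1,   20. ]))
(array([203.9, 261.7]), 12, array([377.5, 110.2,  20. ]))
(array([406.6, 281.6]), 64, array([ 332.6, -461.7,   20. ]))
at [ 0.5001 -0.1862  0.0159] [-180.     -0.     96.99] t 27.25 w 0.131 gf 49.96176464483142 J [-33.  23. 106.  -0.  51. -40.] 
DELTA [ 0.0607 -0.033   0.0009] [-1.0000e-04 -1.0000e-04 -1.3442e+00]
```

step_arm(deltas=[{"dx":0.002,"dy":-0.003,"dz":0,"rx":0,"ry":0,"rz":-0.03},{"dx":0.008,"dy":-0.011,"dz":0,"rx":0,"ry":0,"rz":-0.1},{"dx":0.016,"dy":-0.021,"dz":0,"rx":0,"ry":0,"rz":-0.2},{"dx":0.024,"dy":-0.031,"dz":0,"rx":0,"ry":0,"rz":-0.3},{"dx":0.032,"dy":-0.041,"dz":0,"rx":0,"ry":0,"rz":-0.4},{"dx":0.042,"dy":-0.048,"dz":0,"rx":0,"ry":0,"rz":-0.5},{"dx":0.054,"dy":-0.052,"dz":0,"rx":0,"ry":0,"rz":-0.6},{"dx":0.066,"dy":-0.055,"dz":0,"rx":0,"ry":0,"rz":-0.7},{"dx":0.078,"dy":-0.058,"dz":0,"rx":0,"ry":0,"rz":-0.8},{"dx":0.084,"dy":-0.06,"dz":0,"rx":0,"ry":0,"rz":-0.85}])

```text
clock: 28.5
position: [0.4303, -0.1097, 0.0159]
tool_rot: [180.0, 0.0, 145.9]
force: [0.7, -1.1, 0.5]
grip_width: 0.135
grasp_force: 50.0
```

step_arm(deltas=[{"dx":0,"dy":0,"dz":0,"rx":0,"ry":0,"rz":0}])

```text
clock: 28.62
position: [0.4301, -0.1095, 0.0158]
tool_rot: [180.0, -0.0, 145.7]
force: [-0.9, 1.4, 2.9]
grip_width: 0.13
grasp_force: 50.0
```

```bash
python3 - <<'E'
from h import *
for r in dots("top",z=.02): print(r)
for r in dots("wrist",z=.02,amin=15): print(r)
goto([.42,-.028,.0155],[180,0,174])
print(get_state()["force"])
E
```

```text
(array([259.2, 172.8]), 5, array([638.4, -44.3,  20. ]))
(array([210.9, 195.3]), 32, array([569.6,  96.7,  20. ]))
(array([313.3, 195. ]), 7, array([ 574.2, -203. ,   20. ]))
(array([306.2, 205.8]), 6, array([ 542.2, -182.2,   20. ]))
(array([297.9, 219.3]), 7, array([ 502.7, -158.1,   20. ]))
(array([203.8, 261.5]), 13, array([377.8, 110.4,  20. ]))
(array([406.6, 281.7]), 66, array([ 332.3, -461.5,   20. ]))
at [ 0.4304 -0.1099  0.0159] [ 1.7999e+02 -1.0000e-02  1.4568e+02] t 28.725 w 0.133 gf 49.999064560979605 J [-30.  14. 118.   0.  47. -85.] 
DELTA [0.0547 0.0618 0.0004] [ 2.000e-04 -2.000e-04 -4.943e-01]
[-1.49288072  2.47823611  4.08317726]
```

step_arm(deltas=[{"dx":0.002,"dy":0.002,"dz":0,"rx":0,"ry":0,"rz":-0.02},{"dx":0.007,"dy":0.008,"dz":0,"rx":0,"ry":0,"rz":-0.06},{"dx":0.013,"dy":0.015,"dz":0,"rx":0,"ry":0,"rz":-0.12},{"dx":0.021,"dy":0.024,"dz":0,"rx":0,"ry":0,"rz":-0.19},{"dx":0.029,"dy":0.033,"dz":0,"rx":0,"ry":0,"rz":-0.26},{"dx":0.037,"dy":0.041,"dz":0,"rx":0,"ry":0,"rz":-0.33},{"dx":0.044,"dy":0.05,"dz":0,"rx":0,"ry":0,"rz":-0.4},{"dx":0.05,"dy":0.056,"dz":0,"rx":0,"ry":0,"rz":-0.45},{"dx":0.053,"dy":0.06,"dz":0,"rx":0,"ry":0,"rz":-0.48},{"dx":0.055,"dy":0.062,"dz":0,"rx":0,"ry":0,"rz":-0.494}])

```text
clock: 29.98
position: [0.4201, -0.0278, 0.0158]
tool_rot: [-180.0, 0.0, 174.1]
force: [0.0, -1.0, 3.7]
grip_width: 0.134
grasp_force: 50.0
```

step_arm(deltas=[{"dx":0,"dy":0,"dz":0,"rx":0,"ry":0,"rz":0},{"dx":0,"dy":0,"dz":0,"rx":0,"ry":0,"rz":0}])

```text
clock: 30.22
position: [0.42, -0.0276, 0.0159]
tool_rot: [180.0, 0.0, 174.0]
force: [0.4, 2.3, 6.4]
grip_width: 0.129
grasp_force: 50.0
```

```bash
cat >> h.py <<'E'
def rel(n=4,z=.02,N=(627,-50)):
    """dots near the tray: mean over n top pictures, as offsets in tray axes from TCP, and tool delta to bring each under the needle"""
    s=get_state(); a=np.radians(s["tool_rot"][2]+180); X=np.array([np.cos(a),np.sin(a)]); Y=np.array([-X[1],X[0]]); t=s["position"][:2]*1000
    D=[r[2][:2] for _ in range(n) for r in dots("top",z=z)]
    out=[]
    for d in D:
        v=d-t; 
        if 60<v@X<200 and abs(v@Y)<50: out.append((v@X,v@Y,*d))
    out=np.array(sorted(out)); k=np.split(out,np.where(np.diff(out[:,0])>12)[0]+1)
    print("tcp",np.round(t,1),s["tool_rot"].round(2),"z",s["position"][2].round(4),"t",s["clock"],"F",s["force"].round(1))
    for g in k:
        m=np.median(g,0); e=np.array(N)-m[2:]; print(len(g),"offset",m[:2].round(1),"at",m[2:].round(1),"tool dx,dy to needle mm",np.round(-e@X,1),np.round(-e@Y*-1,1))
E
python3 - <<'E'
from h import *
rel()
p=camera_params("top"); R=cv2.Rodrigues(p["rvec"])[0]; print("topcam",-R.T@p["tvec"])
E
```

```text
tcp [420.  -27.6] [1.7996e+02 1.0000e-02 1.7396e+02] z 0.0159 t 30.225 F [0.4 2.3 6.4]
4 offset [87.7  0.2] at [507.3 -36.6] tool dx,dy to needle mm -120.4 -0.7
3 offset [133.8   1.9] at [553.3 -39.8] tool dx,dy to needle mm -74.4 -2.4
topcam [ 0.42033229 -0.06733453  1.10091027]
```

```bash
python3 - <<'E'
from h import *
im,_=camera("top")
cv2.imwrite("pics/t8.png",cv2.resize(im[150:250,200:330,::-1],None,fx=6,fy=6,interpolation=cv2.INTER_CUBIC))
for r in dots("top",im=im,z=.02,amin=1): print(r)
E
```

```text
(array([258.9, 172.6]), 9, array([639.2, -43.4,  20. ]))
(array([258.5, 188.5]), 4, array([591.5, -43. ,  20. ]))
(array([210.9, 195.3]), 32, array([569.6,  96.7,  20. ]))
(array([257.2, 201.4]), 5, array([553.3, -39.8,  20. ]))
(array([255.9, 217.1]), 8, array([507.3, -36.6,  20. ]))
(array([406.7, 281.6]), 70, array([ 332.5, -461.9,   20. ]))
```

View pics/t8.png

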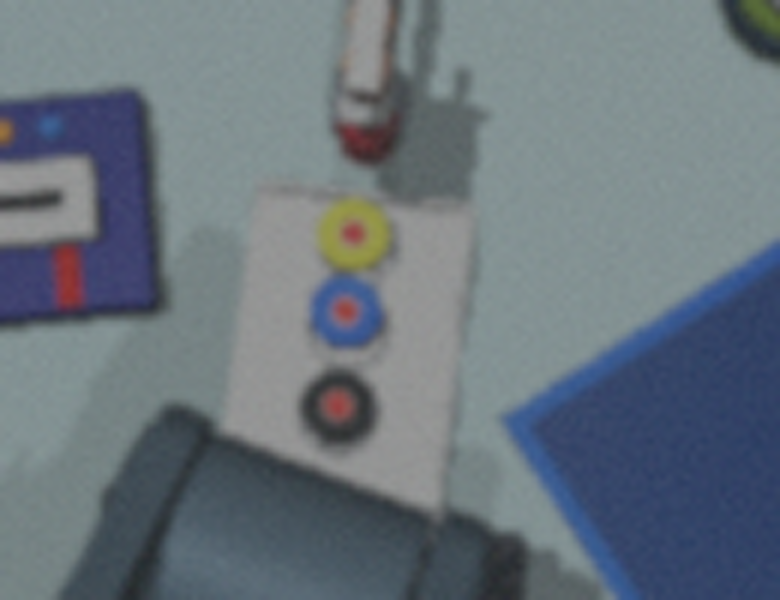

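The tray lies at the needle approach with yellow at crop (353,233), blue (345,310) and black (338,405). The red grip is at (366,140).

```bash
python3 - <<'E'
from h import *
print(proj([[.627,-.05,.1],[.6135,-.0486,.1],[.6135,-.0486,.125],[.6135,-.0486,.075],[.627,-.05,.032]],"top"))
acc=np.mean([camera("top")[0].astype(float) for _ in range(4)],0).astype(np.uint8)
h=cv2.cvtColor(acc,cv2.COLOR_RGB2HSV)
m=((h[...,0]>22)&(h[...,0]<40)&(h[...,1]>90)).astype(np.uint8); m[:,:240]=0;m[:,280:]=0;m[:170]=0;m[200:]=0
c=max(cv2.findContours(m,0,1)[0],key=cv2.contourArea); (u,v),r=cv2.minEnclosingCircle(c); print("yellow disc",u,v,r,ray((u,v),"top",.02)*1000)
for q in dots("top",im=acc,z=.02,amin=2): print(q)
h2=((h[...,0]<8)|(h[...,0]>170))&(h[...,1]>90); ys,xs=np.nonzero(h2[165:185,250:272]); print("grip cols",xs.min()+250,xs.max()+250,ys.min()+165,ys.max()+165)
E
```

```text
[[260.66876252 171.13083003]
 [260.08620711 175.97495038]
 [259.93663673 174.19348152]
 [260.22868713 177.67196912]
 [261.00445099 175.85767102]]
yellow disc 258.5 188.75 5.551001071929932 [[590.74976004 -42.99599612  20.        ]]
(array([258.5, 172.5]), 6, array([639.3, -42.3,  20. ]))
(array([258.5, 188.5]), 4, array([591.5, -43. ,  20. ]))
(array([210.8, 195.2]), 33, array([570. ,  96.8,  20. ]))
(array([257.2, 201.4]), 5, array([553.3, -39.8,  20. ]))
(array([255.9, 217.1]), 8, array([507.3, -36.6,  20. ]))
(array([406.6, 281.6]), 64, array([ 332.6, -461.7,   20. ]))
grip cols 257 263 171 175
```

step_arm(deltas=[{"dx":-0.003,"dy":-0.001,"dz":0,"rx":0,"ry":0,"rz":0},{"dx":-0.009,"dy":-0.001,"dz":0,"rx":0,"ry":0,"rz":0},{"dx":-0.016,"dy":-0.002,"dz":0,"rx":0,"ry":0,"rz":0},{"dx":-0.023,"dy":-0.003,"dz":0,"rx":0,"ry":0,"rz":0},{"dx":-0.03,"dy":-0.003,"dz":0,"rx":0,"ry":0,"rz":0},{"dx":-0.035,"dy":-0.003,"dz":0,"rx":0,"ry":0,"rz":0},{"dx":-0.0365,"dy":-0.003,"dz":0,"rx":0,"ry":0,"rz":0},{"dx":-0.0365,"dy":-0.003,"dz":0,"rx":0,"ry":0,"rz":0}])

```text
clock: 31.68
position: [0.4552, -0.0346, 0.0158]
tool_rot: [180.0, -0.1, 174.0]
force: [-4.0, 0.5, 11.2]
grip_width: 0.129
grasp_force: 50.0
```

```bash
python3 - <<'E'
from h import *
acc=np.mean([camera("top")[0].astype(float) for _ in range(4)],0).astype(np.uint8)
for q in dots("top",im=acc,z=.02,amin=2): print(q)
s=get_state(); print(s["position"],s["tool_rot"],s["force"],s["clock"])
print("want dot px",proj([.627,-.05,.02],"top"))
a=cv2.resize(acc[160:200,235:285,::-1],None,fx=9,fy=9,interpolation=cv2.INTER_CUBIC)
sc=camera("scene")[0]; b=cv2.resize(sc[175:220,230:280,::-1],(450,405),interpolation=cv2.INTER_CUBIC)
cv2.imwrite("pics/t9.png",np.vstack([a[:290],b[:300]]))
print("scene needle/dot px",proj([[.627,-.05,.032],[.627,-.05,.02]],"scene"))
E
```

```text
(array([259.2, 172.7]), 6, array([638.8, -44.2,  20. ]))
(array([259.5, 189.5]), 4, array([588.6, -46. ,  20. ]))
(array([210.9, 195.3]), 32, array([569.6,  96.7,  20. ]))
(array([258.3, 205.1]), 9, array([542.5, -43.2,  20. ]))
(array([406.6, 281.5]), 66, array([ 332.9, -461.7,   20. ]))
[ 0.45518619 -0.03462833  0.01582   ] [ 1.79984505e+02 -1.02698035e-01  1.73979589e+02] [-4.20078683  0.84404723 10.00535902] 31.875
want dot px [[261.05942708 176.63179126]]
scene needle/dot px [[258.84763017 204.38107083]
 [258.73798255 206.67191139]]
```

View pics/t9.png

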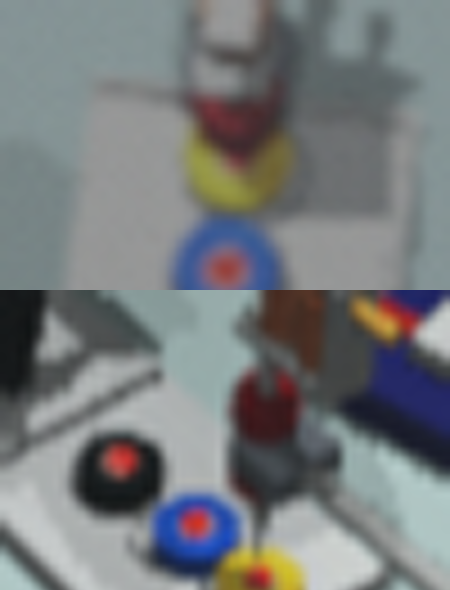

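Top view: yellow's dot is just under the red grip at crop (237,160), centred. In the scene view the dot is directly below the needle, matching the prediction to about 0.5 px. Dwell here, then bring in blue.

step_arm(deltas=[{"dx":-0.0005,"dy":0,"dz":0,"rx":0,"ry":0,"rz":0},{"dx":-0.0005,"dy":0,"dz":0,"rx":0,"ry":0,"rz":0},{"dx":-0.0005,"dy":0,"dz":0,"rx":0,"ry":0,"rz":0},{"dx":-0.0005,"dy":0,"dz":0,"rx":0,"ry":0,"rz":0},{"dx":-0.0005,"dy":0,"dz":0,"rx":0,"ry":0,"rz":0},{"dx":-0.0005,"dy":0,"dz":0,"rx":0,"ry":0,"rz":0},{"dx":-0.0005,"dy":0,"dz":0,"rx":0,"ry":0,"rz":0},{"dx":-0.0005,"dy":0,"dz":0,"rx":0,"ry":0,"rz":0},{"dx":-0.0005,"dy":0,"dz":0,"rx":0,"ry":0,"rz":0},{"dx":-0.0005,"dy":0,"dz":0,"rx":0,"ry":0,"rz":0}])

```text
clock: 33.17
position: [0.4553, -0.0346, 0.0158]
tool_rot: [180.0, -0.2, 174.0]
force: [-5.2, 0.3, 11.1]
grip_width: 0.128
grasp_force: 50.0
```

step_arm(deltas=[{"dx":0,"dy":0,"dz":0,"rx":0,"ry":0,"rz":0},{"dx":0,"dy":0,"dz":0,"rx":0,"ry":0,"rz":0},{"dx":0,"dy":0,"dz":0,"rx":0,"ry":0,"rz":0},{"dx":0,"dy":0,"dz":0,"rx":0,"ry":0,"rz":0},{"dx":0,"dy":0,"dz":0,"rx":0,"ry":0,"rz":0},{"dx":0,"dy":0,"dz":0,"rx":0,"ry":0,"rz":0},{"dx":0,"dy":0,"dz":0,"rx":0,"ry":0,"rz":0},{"dx":0,"dy":0,"dz":0,"rx":0,"ry":0,"rz":0},{"dx":0,"dy":0,"dz":0,"rx":0,"ry":0,"rz":0},{"dx":0,"dy":0,"dz":0,"rx":0,"ry":0,"rz":0}])

```text
clock: 34.42
position: [0.4553, -0.0346, 0.0158]
tool_rot: [180.0, -0.1, 174.0]
force: [-6.1, 0.6, 11.5]
grip_width: 0.133
grasp_force: 50.0
```

```bash
python3 - <<'E'
from h import *
rel(3)
# needle check by triangulating from scene view
ims=np.mean([camera("scene")[0].astype(float) for _ in range(4)],0)
cv2.imwrite("pics/s9.png",cv2.resize(ims[185:215,240:275,::-1],None,fx=16,fy=16,interpolation=cv2.INTER_CUBIC))
print(proj([[.627,-.05,z] for z in (.032,.05,.075)],"scene"))
E
```

```text
tcp [455.3 -34.6] [ 1.7998e+02 -1.5000e-01  1.7399e+02] z 0.0158 t 34.425 F [-6.1  0.6 11.5]
3 offset [87.9  0.7] at [542.8 -43.1] tool dx,dy to needle mm -84.5 2.0
3 offset [182.9  10.1] at [638.3 -43.8] tool dx,dy to needle mm 10.6 -7.3
[[258.84763017 204.38107083]
 [259.0147493  200.88949205]
 [259.2522878  195.92665904]][ WARN:0@9.773] global loadsave.cpp:1063 imwrite_ Unsupported depth image for selected encoder is fallbacked to CV_8U.
```

View pics/s9.png

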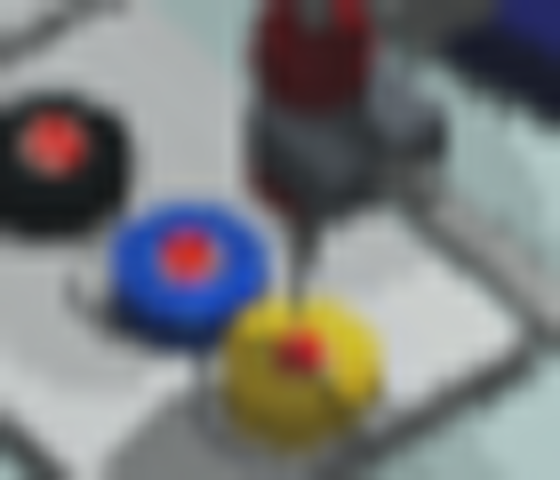

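The needle ends right above yellow's red dot; tip and dot share column 300. Now blue.

step_arm(deltas=[{"dx":-0.003,"dy":0,"dz":0,"rx":0,"ry":0,"rz":0},{"dx":-0.009,"dy":0,"dz":0,"rx":0,"ry":0,"rz":0},{"dx":-0.016,"dy":0,"dz":0,"rx":0,"ry":0,"rz":0},{"dx":-0.024,"dy":0,"dz":0,"rx":0,"ry":0,"rz":0},{"dx":-0.031,"dy":0,"dz":0,"rx":0,"ry":0,"rz":0},{"dx":-0.036,"dy":0,"dz":0,"rx":0,"ry":0,"rz":0},{"dx":-0.0384,"dy":0,"dz":0,"rx":0,"ry":0,"rz":0},{"dx":-0.0384,"dy":0,"dz":0,"rx":0,"ry":0,"rz":0},{"dx":-0.0384,"dy":0,"dz":0,"rx":0,"ry":0,"rz":0}])

```text
clock: 35.9
position: [0.494, -0.0387, 0.0158]
tool_rot: [180.0, -0.1, 174.0]
force: [-3.7, -0.5, 7.5]
grip_width: 0.134
grasp_force: 50.0
```

```bash
python3 - <<'E'
from h import *
s=get_state(); print(s["position"],s["tool_rot"],s["force"],s["clock"])
acc=np.mean([camera("top")[0].astype(float) for _ in range(3)],0).astype(np.uint8)
for q in dots("top",im=acc,z=.02,amin=2): print(q)
ims=np.mean([camera("scene")[0].astype(float) for _ in range(3)],0).astype(np.uint8)
for q in dots("scene",im=ims,z=.02,amin=2): 
    if 230<q[0][0]<280: print("scene",q)
E
```

```text
[ 0.49402979 -0.03872952  0.01581091] [ 1.79984374e+02 -8.58376156e-02  1.73975580e+02] [-3.69740245 -0.45919303  7.47300682] 35.9
(array([259. , 172.8]), 8, array([638.6, -43.8,  20. ]))
(array([210.9, 195.3]), 32, array([569.6,  96.7,  20. ]))
(array([260. , 191.5]), 6, array([582.6, -47.5,  20. ]))
(array([406.8, 281.6]), 69, array([ 332.6, -462. ,   20. ]))
scene (array([274. , 177.4]), 8, array([562.8, 100.5,  20. ]))
scene (array([261.3, 184.7]), 3, array([556.5,  36.9,  20. ]))
scene (array([249.6, 199.5]), 11, array([580. , -48.6,  20. ]))
scene (array([258.5, 206.5]), 4, array([625.8, -50. ,  20. ]))
scene (array([265.7, 213.3]), 3, array([665.6, -55.2,  20. ]))
```

step_arm(deltas=[{"dx":0,"dy":0,"dz":0,"rx":0,"ry":0,"rz":0},{"dx":0,"dy":0,"dz":0,"rx":0,"ry":0,"rz":0},{"dx":0,"dy":0,"dz":0,"rx":0,"ry":0,"rz":0},{"dx":0,"dy":0,"dz":0,"rx":0,"ry":0,"rz":0},{"dx":0,"dy":0,"dz":0,"rx":0,"ry":0,"rz":0},{"dx":0,"dy":0,"dz":0,"rx":0,"ry":0,"rz":0},{"dx":0,"dy":0,"dz":0,"rx":0,"ry":0,"rz":0},{"dx":0,"dy":0,"dz":0,"rx":0,"ry":0,"rz":0},{"dx":0,"dy":0,"dz":0,"rx":0,"ry":0,"rz":0},{"dx":0,"dy":0,"dz":0,"rx":0,"ry":0,"rz":0}])

```text
clock: 37.45
position: [0.4941, -0.0388, 0.0158]
tool_rot: [180.0, -0.1, 174.0]
force: [-3.7, 1.2, 8.3]
grip_width: 0.129
grasp_force: 50.0
```

step_arm(deltas=[{"dx":0,"dy":0,"dz":0,"rx":0,"ry":0,"rz":0},{"dx":0,"dy":0,"dz":0,"rx":0,"ry":0,"rz":0},{"dx":0,"dy":0,"dz":0,"rx":0,"ry":0,"rz":0},{"dx":0,"dy":0,"dz":0,"rx":0,"ry":0,"rz":0},{"dx":0,"dy":0,"dz":0,"rx":0,"ry":0,"rz":0},{"dx":0,"dy":0,"dz":0,"rx":0,"ry":0,"rz":0},{"dx":0,"dy":0,"dz":0,"rx":0,"ry":0,"rz":0},{"dx":0,"dy":0,"dz":0,"rx":0,"ry":0,"rz":0}])

```text
clock: 38.45
position: [0.4941, -0.0388, 0.0158]
tool_rot: [180.0, -0.1, 174.0]
force: [-3.3, 1.1, 8.4]
grip_width: 0.132
grasp_force: 50.0
```

```bash
python3 - <<'E'
from h import *
ims=np.mean([camera("scene")[0].astype(float) for _ in range(3)],0).astype(np.uint8)
for q in dots("scene",im=ims,z=.02,amin=2): 
    if 230<q[0][0]<280: print("scene",q)
E
```

```text
scene (array([274. , 177.4]), 8, array([562.8, 100.5,  20. ]))
scene (array([261.3, 184.7]), 3, array([556.5,  36.9,  20. ]))
scene (array([249.6, 199.5]), 11, array([580. , -48.6,  20. ]))
scene (array([258.5, 206.5]), 4, array([625.8, -50. ,  20. ]))
scene (array([265.7, 213.3]), 3, array([665.6, -55.2,  20. ]))
```

step_arm(deltas=[{"dx":-0.003,"dy":0,"dz":0,"rx":0,"ry":0,"rz":0},{"dx":-0.009,"dy":0,"dz":0,"rx":0,"ry":0,"rz":0},{"dx":-0.016,"dy":0.001,"dz":0,"rx":0,"ry":0,"rz":0},{"dx":-0.024,"dy":0.001,"dz":0,"rx":0,"ry":0,"rz":0},{"dx":-0.032,"dy":0.002,"dz":0,"rx":0,"ry":0,"rz":0},{"dx":-0.039,"dy":0.002,"dz":0,"rx":0,"ry":0,"rz":0},{"dx":-0.043,"dy":0.002,"dz":0,"rx":0,"ry":0,"rz":0},{"dx":-0.0453,"dy":0.002,"dz":0,"rx":0,"ry":0,"rz":0},{"dx":-0.0453,"dy":0.002,"dz":0,"rx":0,"ry":0,"rz":0}])

```text
clock: 39.72
position: [0.5393, -0.0415, 0.0158]
tool_rot: [180.0, -0.1, 174.0]
force: [-3.9, -0.2, 8.2]
grip_width: 0.131
grasp_force: 50.0
```

```bash
python3 - <<'E'
from h import *
s=get_state(); print(s["position"],s["tool_rot"],s["force"],s["clock"])
ims=np.mean([camera("scene")[0].astype(float) for _ in range(3)],0).astype(np.uint8)
for q in dots("scene",im=ims,z=.02,amin=2): 
    if 230<q[0][0]<280: print("scene",q)
E
```

```text
[ 0.5393196  -0.0415299   0.01583114] [ 1.79988376e+02 -9.10277765e-02  1.73980782e+02] [-3.92912283 -0.15691049  8.20157188] 39.725
scene (array([274. , 177.4]), 8, array([562.8, 100.5,  20. ]))
scene (array([261.5, 185. ]), 2, array([558.2,  36.1,  20. ]))
scene (array([258.4, 206.2]), 5, array([624.6, -49.2,  20. ]))
scene (array([267.2, 214.4]), 5, array([672.7, -55. ,  20. ]))
scene (array([274.8, 220.6]), 5, array([710.1, -56.8,  20. ]))
```

step_arm(deltas=[{"dx":-0.001,"dy":0,"dz":0,"rx":0,"ry":0,"rz":0},{"dx":-0.001,"dy":0,"dz":0,"rx":0,"ry":0,"rz":0},{"dx":-0.001,"dy":0,"dz":0,"rx":0,"ry":0,"rz":0},{"dx":-0.001,"dy":0,"dz":0,"rx":0,"ry":0,"rz":0},{"dx":-0.001,"dy":0,"dz":0,"rx":0,"ry":0,"rz":0},{"dx":-0.001,"dy":0,"dz":0,"rx":0,"ry":0,"rz":0},{"dx":-0.001,"dy":0,"dz":0,"rx":0,"ry":0,"rz":0},{"dx":-0.001,"dy":0,"dz":0,"rx":0,"ry":0,"rz":0},{"dx":-0.001,"dy":0,"dz":0,"rx":0,"ry":0,"rz":0},{"dx":-0.001,"dy":0,"dz":0,"rx":0,"ry":0,"rz":0}])

```text
clock: 41.12
position: [0.54, -0.0416, 0.0158]
tool_rot: [180.0, -0.1, 174.0]
force: [-3.7, 1.0, 8.8]
grip_width: 0.132
grasp_force: 50.0
```

step_arm(deltas=[{"dx":0,"dy":0,"dz":0,"rx":0,"ry":0,"rz":0},{"dx":0,"dy":0,"dz":0,"rx":0,"ry":0,"rz":0},{"dx":0,"dy":0,"dz":0,"rx":0,"ry":0,"rz":0},{"dx":0,"dy":0,"dz":0,"rx":0,"ry":0,"rz":0},{"dx":0,"dy":0,"dz":0,"rx":0,"ry":0,"rz":0},{"dx":0,"dy":0,"dz":0,"rx":0,"ry":0,"rz":0},{"dx":0,"dy":0,"dz":0,"rx":0,"ry":0,"rz":0},{"dx":0,"dy":0,"dz":0,"rx":0,"ry":0,"rz":0},{"dx":0,"dy":0,"dz":0,"rx":0,"ry":0,"rz":0}])

```text
clock: 42.25
position: [0.54, -0.0416, 0.0158]
tool_rot: [180.0, -0.1, 174.0]
force: [-3.9, 1.4, 8.6]
grip_width: 0.13
grasp_force: 50.0
```

```bash
python3 - <<'E'
from h import *
ims=np.mean([camera("scene")[0].astype(float) for _ in range(3)],0).astype(np.uint8)
for q in dots("scene",im=ims,z=.02,amin=2): 
    if 230<q[0][0]<280: print("scene",q)
goto([.42,-.0288,.0158],[180,0,174])
cv2.imwrite("pics/s11.png",cv2.resize(ims[185:225,235:285,::-1],None,fx=12,fy=12,interpolation=cv2.INTER_CUBIC))
E
```

```text
scene (array([274. , 177.4]), 8, array([562.8, 100.5,  20. ]))
scene (array([261.5, 185. ]), 2, array([558.2,  36.1,  20. ]))
scene (array([258.8, 206.6]), 5, array([626.9, -49.6,  20. ]))
scene (array([267.2, 214.4]), 5, array([672.7, -55. ,  20. ]))
scene (array([274.8, 220.6]), 5, array([710.1, -56.8,  20. ]))
at [ 0.54   -0.0416  0.0158] [ 1.7999e+02 -1.2000e-01  1.7398e+02] t 42.4 w 0.132 gf 49.96767031028867 J [ -17.   24.  104.   -0.   52. -101.] 
DELTA [1.207e-01 1.000e-04 3.000e-04] [ 0.0002 -0.002  -0.0003]
```

View pics/s11.png

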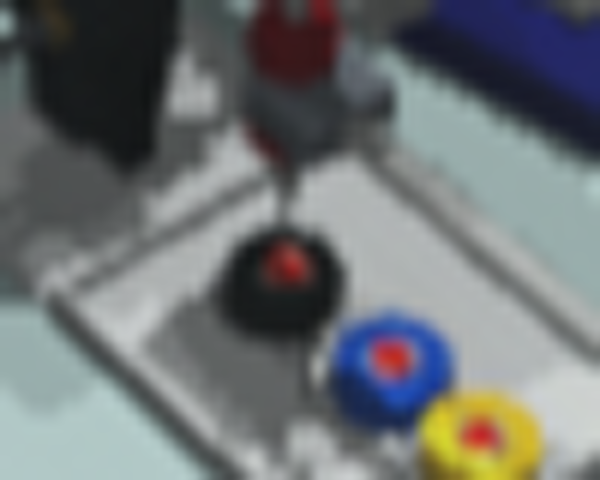

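Black's dot at (290,262) sits right under the needle. Withdraw the tray straight back, release it and rise.

step_arm(deltas=[{"dx":0.003,"dy":0,"dz":0,"rx":0,"ry":0,"rz":0},{"dx":0.011,"dy":0,"dz":0,"rx":0,"ry":0,"rz":0},{"dx":0.024,"dy":0,"dz":0,"rx":0,"ry":0,"rz":0},{"dx":0.04,"dy":0,"dz":0,"rx":0,"ry":0,"rz":0},{"dx":0.057,"dy":0,"dz":0,"rx":0,"ry":0,"rz":0},{"dx":0.075,"dy":0,"dz":0,"rx":0,"ry":0,"rz":0},{"dx":0.092,"dy":0,"dz":0,"rx":0,"ry":0,"rz":0},{"dx":0.107,"dy":0,"dz":0,"rx":0,"ry":0,"rz":0},{"dx":0.117,"dy":0,"dz":0,"rx":0,"ry":0,"rz":0},{"dx":0.12,"dy":0,"dz":0,"rx":0,"ry":0,"rz":0}])

```text
clock: 43.65
position: [0.4209, -0.029, 0.0158]
tool_rot: [-180.0, 0.0, 174.0]
force: [1.7, 0.4, 3.4]
grip_width: 0.133
grasp_force: 50.0
```

step_arm(deltas=[{"dx":0,"dy":0,"dz":0,"rx":0,"ry":0,"rz":0},{"dx":0,"dy":0,"dz":0,"rx":0,"ry":0,"rz":0},{"dx":0,"dy":0,"dz":0,"rx":0,"ry":0,"rz":0},{"dx":0,"dy":0,"dz":-0.02,"rx":0,"ry":0,"rz":0},{"dx":0,"dy":0,"dz":-0.06,"rx":0,"ry":0,"rz":0},{"dx":0,"dy":0,"dz":-0.12,"rx":0,"ry":0,"rz":0},{"dx":0,"dy":0,"dz":-0.18,"rx":0,"ry":0,"rz":0},{"dx":0,"dy":0,"dz":-0.18,"rx":0,"ry":0,"rz":0},{"dx":0,"dy":0,"dz":-0.18,"rx":0,"ry":0,"rz":0}], jaw=0.5)

```text
clock: 44.78
position: [0.4211, -0.0289, 0.1951]
tool_rot: [180.0, -0.0, 174.0]
force: [0.3, -0.5, -1.0]
grip_width: 0.498
grasp_force: 0.0
```

```bash
python3 - <<'E'
from h import *
goto([.597,.188,.196],[180,0,185.6])
for q in dots("top",z=.02,amin=3): print(q)
for r in place_of("fader_top","top")[:2]: print(r["confidence"],r["xy"],ray(r["xy"],"top",.0795))
E
```

```text
at [ 0.4211 -0.0289  0.1951] [ 1.7999e+02 -4.0000e-02  1.7400e+02] t 44.775 w 0.498 gf 0.0 J [ -20.   -7.  116.   -0.   72. -104.] 
DELTA [-0.1523  0.2341 -0.001 ] [ 2.000e-04 -7.000e-04 -2.025e-01]
(array([258.8, 172.6]), 5, array([639. , -43.2,  20. ]))
(array([259. , 188.5]), 6, array([591.5, -44.5,  20. ]))
(array([210.9, 195.3]), 32, array([569.6,  96.7,  20. ]))
(array([257.5, 201.5]), 4, array([553. , -40.6,  20. ]))
(array([256.1, 217.1]), 8, array([507.3, -37.4,  20. ]))
(array([406.5, 281.4]), 64, array([ 332.9, -461.4,   20. ]))
0.44 [172.8, 180.4] [[0.60223472 0.19611093 0.0795    ]]
```

step_arm(deltas=[{"dx":0,"dy":0.06,"dz":0,"rx":0,"ry":0,"rz":0},{"dx":-0.01,"dy":0.12,"dz":0,"rx":0,"ry":0,"rz":-0.1},{"dx":-0.03,"dy":0.18,"dz":0,"rx":0,"ry":0,"rz":-0.2},{"dx":-0.08,"dy":0.22,"dz":0,"rx":0,"ry":0,"rz":-0.2025},{"dx":-0.14,"dy":0.234,"dz":0,"rx":0,"ry":0,"rz":-0.2025},{"dx":-0.152,"dy":0.234,"dz":0.02,"rx":0,"ry":0,"rz":-0.2025},{"dx":-0.152,"dy":0.234,"dz":0.07,"rx":0,"ry":0,"rz":-0.2025},{"dx":-0.152,"dy":0.234,"dz":0.11,"rx":0,"ry":0,"rz":-0.2025},{"dx":-0.152,"dy":0.234,"dz":0.14,"rx":0,"ry":0,"rz":-0.2025},{"dx":-0.152,"dy":0.234,"dz":0.14,"rx":0,"ry":0,"rz":-0.2025}], jaw=0.7)

```text
clock: 46.12
position: [0.5932, 0.1872, 0.0506]
tool_rot: [-180.0, -0.6, -174.4]
force: [-0.2, 0.4, -0.4]
grip_width: 0.7
grasp_force: 0.0
```

step_arm(deltas=[{"dx":0,"dy":0,"dz":0,"rx":0,"ry":0,"rz":0},{"dx":0,"dy":0,"dz":0,"rx":0,"ry":0,"rz":0},{"dx":0,"dy":0,"dz":0,"rx":0,"ry":0,"rz":0},{"dx":0,"dy":0,"dz":0,"rx":0,"ry":0,"rz":0},{"dx":0,"dy":0,"dz":0,"rx":0,"ry":0,"rz":0}], jaw=0.1, squeeze=8)

```text
clock: 46.75
position: [0.5975, 0.1879, 0.0564]
tool_rot: [180.0, 0.1, -174.4]
force: [-0.5, -0.2, 3.6]
grip_width: 0.225
grasp_force: 8.0
```

step_arm(deltas=[{"dx":0,"dy":-0.01,"dz":0,"rx":0,"ry":0,"rz":0},{"dx":0,"dy":-0.025,"dz":0,"rx":0,"ry":0,"rz":0},{"dx":0,"dy":-0.04,"dz":0,"rx":0,"ry":0,"rz":0},{"dx":0,"dy":-0.055,"dz":0,"rx":0,"ry":0,"rz":0},{"dx":0,"dy":-0.067,"dz":0,"rx":0,"ry":0,"rz":0},{"dx":0,"dy":-0.074,"dz":0,"rx":0,"ry":0,"rz":0},{"dx":0,"dy":-0.078,"dz":0,"rx":0,"ry":0,"rz":0},{"dx":0,"dy":-0.08,"dz":0,"rx":0,"ry":0,"rz":0},{"dx":0,"dy":-0.08,"dz":0,"rx":0,"ry":0,"rz":0}])

```text
clock: 47.88
position: [0.6061, 0.1069, 0.0564]
tool_rot: [-180.0, 0.1, -174.4]
force: [3.4, 0.0, 5.4]
grip_width: 0.226
grasp_force: 8.0
```

step_arm(deltas=[{"dx":0,"dy":-0.003,"dz":0,"rx":0,"ry":0,"rz":0},{"dx":0,"dy":-0.006,"dz":0,"rx":0,"ry":0,"rz":0},{"dx":0,"dy":-0.008,"dz":0,"rx":0,"ry":0,"rz":0},{"dx":0,"dy":-0.008,"dz":0,"rx":0,"ry":0,"rz":0}])

```text
clock: 48.38
position: [0.6064, 0.1032, 0.0564]
tool_rot: [179.7, 0.2, -174.4]
force: [3.5, 16.5, 5.3]
grip_width: 0.301
grasp_force: 8.0
```

```bash
python3 - <<'E'
from h import *
p=camera_params("wrist"); im,_=camera("wrist"); s=get_state(); print(s["position"],s["force"])
for q in dots("wrist",z=.026,im=im,p=p,amin=30): print(q)
E
```

```text
[0.60640113 0.10332836 0.05635905] [ 2.19860245 17.24084651  5.70462113]
(array([  1.4, 105.1]), 57, array([554.3, -30.8,  26. ]))
(array([249.5, 156.3]), 1198, array([568.3,  96.1,  26. ]))
(array([  2.3, 175.1]), 90, array([591.2, -34.6,  26. ]))
```

The fader is hard against its off stop. Release, rise and go back to the tray.

step_arm(deltas=[{"dx":0,"dy":0,"dz":0,"rx":0,"ry":0,"rz":0},{"dx":0,"dy":0,"dz":0,"rx":0,"ry":0,"rz":0},{"dx":0,"dy":0,"dz":0,"rx":0,"ry":0,"rz":0},{"dx":0,"dy":0,"dz":-0.02,"rx":0,"ry":0,"rz":0},{"dx":0,"dy":0,"dz":-0.07,"rx":0,"ry":0,"rz":0},{"dx":0.04,"dy":0,"dz":-0.13,"rx":0,"ry":0,"rz":0},{"dx":0.1,"dy":0,"dz":-0.14,"rx":0,"ry":0,"rz":0},{"dx":0.16,"dy":-0.03,"dz":-0.14,"rx":0,"ry":0,"rz":0.1},{"dx":0.18,"dy":-0.09,"dz":-0.14,"rx":0,"ry":0,"rz":0.2025},{"dx":0.18,"dy":-0.11,"dz":-0.14,"rx":0,"ry":0,"rz":0.2025}], jaw=0.6)

```text
clock: 49.68
position: [0.4362, -0.0287, 0.1974]
tool_rot: [-179.9, 0.1, 173.8]
force: [1.0, 0.0, -1.0]
grip_width: 0.601
grasp_force: 0.0
```

step_arm(deltas=[{"dx":0,"dy":0,"dz":0,"rx":0,"ry":0,"rz":0},{"dx":0,"dy":0,"dz":0,"rx":0,"ry":0,"rz":0}])

```text
clock: 49.92
position: [0.4375, -0.0265, 0.1964]
tool_rot: [180.0, 0.0, 174.0]
force: [-0.5, -0.0, 0.9]
grip_width: 0.601
grasp_force: 0.0
```

```bash
python3 - <<'E'
from h import *
p=camera_params("wrist"); im,_=camera("wrist")
for r in place_of("tray_handle","wrist")[:2]: print(r["confidence"],r["xy"],np.round(ray(r["xy"],"wrist",.052,p)[0]*1000,1))
for r in place_of("fader_top","top")[:1]: print(r["confidence"],r["xy"],ray(r["xy"],"top",.0795))
for q in dots("top",z=.02,amin=3): print(q)
goto([.4209,-.029,.016],[180,0,174])
m=outline_of("tub","top")[0]["mask"]; c=max(cv2.findContours(m.astype(np.uint8),0,1)[0],key=cv2.contourArea)[:,0]
b=cv2.boxPoints(cv2.minAreaRect(c)); print(b.round(), ray(b,"top",.06).round(3))
E
```

```text
0.55 [254.2, 159.9] [423.1 -27.3  52. ]
0.44 [172.8, 180.4] [[0.60223472 0.19611093 0.0795    ]]
(array([259. , 172.8]), 8, array([638.6, -43.8,  20. ]))
(array([259. , 188.5]), 6, array([591.5, -44.5,  20. ]))
(array([210.7, 194.9]), 31, array([570.8,  97.1,  20. ]))
(array([257.5, 201.5]), 4, array([553. , -40.6,  20. ]))
(array([204.6, 262.2]), 5, array([376. , 108.2,  20. ]))
(array([406.7, 281.3]), 64, array([ 333.3, -461.8,   20. ]))
at [ 0.4373 -0.0259  0.1957] [ 1.7999e+02 -2.0000e-02  1.7408e+02] t 50.125 w 0.602 gf 0.0 J [ -19.   -5.  113.    0.   72. -103.] 
DELTA [ 0.0159 -0.0048  0.1797] [ 0.0002 -0.0004  0.0015]
[[ 80. 239.]
 [107. 186.]
 [174. 220.]
 [148. 273.]] [[0.435 0.454 0.06 ]
 [0.586 0.391 0.06 ]
 [0.492 0.191 0.06 ]
 [0.346 0.257 0.06 ]]
```

step_arm(deltas=[{"dx":0.0165,"dy":-0.004,"dz":0.05,"rx":0,"ry":0,"rz":0},{"dx":0.0165,"dy":-0.004,"dz":0.1,"rx":0,"ry":0,"rz":0},{"dx":0.0165,"dy":-0.004,"dz":0.14,"rx":0,"ry":0,"rz":0},{"dx":0.0165,"dy":-0.004,"dz":0.165,"rx":0,"ry":0,"rz":0},{"dx":0.0165,"dy":-0.004,"dz":0.178,"rx":0,"ry":0,"rz":0},{"dx":0.0165,"dy":-0.004,"dz":0.18,"rx":0,"ry":0,"rz":0},{"dx":0.0165,"dy":-0.004,"dz":0.18,"rx":0,"ry":0,"rz":0}])

```text
clock: 51.05
position: [0.4212, -0.0292, 0.0164]
tool_rot: [-180.0, 0.1, 174.0]
force: [0.0, 0.1, -1.3]
grip_width: 0.603
grasp_force: 0.0
```

step_arm(deltas=[{"dx":0,"dy":0,"dz":0,"rx":0,"ry":0,"rz":0},{"dx":0,"dy":0,"dz":0,"rx":0,"ry":0,"rz":0},{"dx":0,"dy":0,"dz":0,"rx":0,"ry":0,"rz":0},{"dx":0,"dy":0,"dz":0,"rx":0,"ry":0,"rz":0},{"dx":0,"dy":0,"dz":0,"rx":0,"ry":0,"rz":0}], jaw=0.0, squeeze=60)

```text
clock: 51.68
position: [0.4205, -0.0291, 0.0158]
tool_rot: [180.0, 0.0, 174.0]
force: [-0.4, 0.0, 1.9]
grip_width: 0.126
grasp_force: 60.0
```

step_arm(deltas=[{"dx":0.003,"dy":0,"dz":0,"rx":0,"ry":0,"rz":0},{"dx":0.01,"dy":0,"dz":0,"rx":0,"ry":0,"rz":0},{"dx":0.02,"dy":0,"dz":0,"rx":0,"ry":0,"rz":0},{"dx":0.03,"dy":0,"dz":0,"rx":0,"ry":0,"rz":0},{"dx":0.037,"dy":0,"dz":0,"rx":0,"ry":0,"rz":0},{"dx":0.04,"dy":0,"dz":-0.002,"rx":0,"ry":0,"rz":0},{"dx":0.04,"dy":0,"dz":-0.006,"rx":0,"ry":0,"rz":0},{"dx":0.04,"dy":0,"dz":-0.012,"rx":0,"ry":0,"rz":0},{"dx":0.04,"dy":0,"dz":-0.02,"rx":0,"ry":0,"rz":0},{"dx":0.04,"dy":0,"dz":-0.02,"rx":0,"ry":0,"rz":0}])

```text
clock: 52.92
position: [0.3814, -0.0252, 0.0365]
tool_rot: [-180.0, 0.1, 174.0]
force: [0.4, -0.9, -2.4]
grip_width: 0.127
grasp_force: 60.0
```

```bash
python3 - <<'E'
from h import *
goto([.342,.397,.14],[180,0,125])
for q in dots("top",z=.04,amin=3): print(q)
im,d=camera("top"); sc,_=camera("scene")
cv2.imwrite("pics/s12.png",cv2.resize(sc[120:260,150:320,::-1],None,fx=4,fy=4,interpolation=cv2.INTER_CUBIC))
for r in place_of("fader_top","top")[:1]: print(r["confidence"],r["xy"],ray(r["xy"],"top",.0795))
E
```

```text
at [ 0.3814 -0.0252  0.0365] [-1.7997e+02  9.0000e-02  1.7400e+02] t 52.925 w 0.127 gf 59.998888950794935 J [ -22.    4.  127.   -0.   49. -106.] 
DELTA [ 0.0832  0.4157 -0.1038] [3.000e-04 1.800e-03 8.553e-01]
(array([259. , 172.8]), 6, array([634.3, -44.2,  40. ]))
(array([210.8, 195.2]), 33, array([567.2,  93.8,  40. ]))
(array([257. , 200.5]), 6, array([553.4, -39.7,  40. ]))
(array([256., 214.]), 5, array([514.6, -37.4,  40. ]))
(array([254.3, 230. ]), 7, array([469.1, -33.3,  40. ]))
(array([203.8, 261.6]), 13, array([378.4, 107.4,  40. ]))
(array([406.6, 281.5]), 63, array([ 334.5, -454.3,   40. ]))
0.4 [202.2, 177.6] [[0.61110156 0.11366949 0.0795    ]]
```

View pics/s12.png

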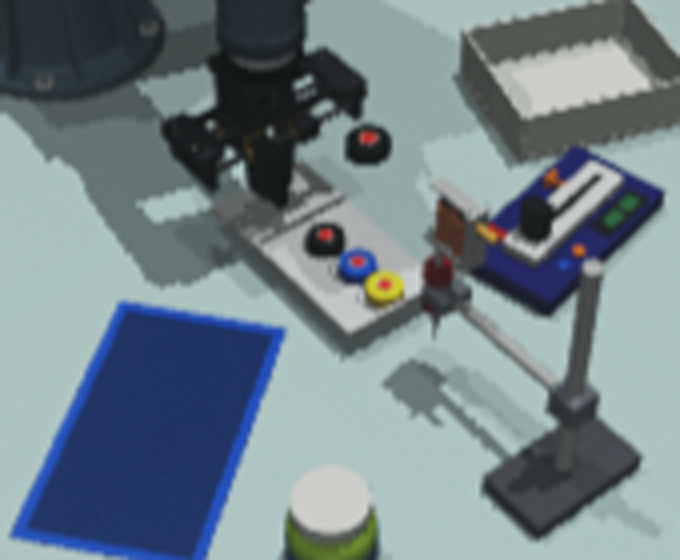

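The tray is lifted and level with all three pucks on it, and the fader is at its red end. Carry it to the tub.

step_arm(deltas=[{"dx":0,"dy":0.0,"dz":-0.01,"rx":0,"ry":0,"rz":0},{"dx":0,"dy":0.002,"dz":-0.03,"rx":0,"ry":0,"rz":0},{"dx":0,"dy":0.01,"dz":-0.055,"rx":0,"ry":0,"rz":0},{"dx":0,"dy":0.025,"dz":-0.08,"rx":0,"ry":0,"rz":0},{"dx":0,"dy":0.05,"dz":-0.1,"rx":0,"ry":0,"rz":0.02},{"dx":0,"dy":0.08,"dz":-0.114,"rx":0,"ry":0,"rz":0.06},{"dx":0,"dy":0.11,"dz":-0.12,"rx":0,"ry":0,"rz":0.12},{"dx":0,"dy":0.14,"dz":-0.12,"rx":0,"ry":0,"rz":0.18},{"dx":0,"dy":0.165,"dz":-0.12,"rx":0,"ry":0,"rz":0.22},{"dx":0,"dy":0.175,"dz":-0.12,"rx":0,"ry":0,"rz":0.24}])

```text
clock: 54.38
position: [0.3988, 0.1504, 0.1562]
tool_rot: [180.0, -0.0, 160.3]
force: [-0.0, -0.7, -3.3]
grip_width: 0.132
grasp_force: 60.0
```

```bash
python3 - <<'E'
from h import *
goto([.342,.397,.15],[180,0,125])
E
```

```text
at [0.3988 0.1504 0.1562] [179.98  -0.   160.28] t 54.375 w 0.132 gf 59.99842705205083 J [  5.  -4. 117.   0.  67. -66.] 
DELTA [0.1366 0.2129 0.0063] [ 4.000e-04 -2.000e-04  6.158e-01]
```

step_arm(deltas=[{"dx":0.004,"dy":0.007,"dz":0,"rx":0,"ry":0,"rz":0.02},{"dx":0.015,"dy":0.023,"dz":0,"rx":0,"ry":0,"rz":0.07},{"dx":0.031,"dy":0.048,"dz":0,"rx":0,"ry":0,"rz":0.14},{"dx":0.05,"dy":0.078,"dz":0,"rx":0,"ry":0,"rz":0.225},{"dx":0.07,"dy":0.108,"dz":0,"rx":0,"ry":0,"rz":0.31},{"dx":0.088,"dy":0.138,"dz":0,"rx":0,"ry":0,"rz":0.4},{"dx":0.107,"dy":0.167,"dz":0,"rx":0,"ry":0,"rz":0.48},{"dx":0.122,"dy":0.19,"dz":0,"rx":0,"ry":0,"rz":0.55},{"dx":0.132,"dy":0.206,"dz":0,"rx":0,"ry":0,"rz":0.6},{"dx":0.1365,"dy":0.213,"dz":0,"rx":0,"ry":0,"rz":0.616}])

```text
clock: 55.62
position: [0.3421, 0.3966, 0.156]
tool_rot: [180.0, -0.0, 125.0]
force: [0.7, 0.3, -2.7]
grip_width: 0.131
grasp_force: 60.0
```

step_arm(deltas=[{"dx":0,"dy":0,"dz":0,"rx":0,"ry":0,"rz":0},{"dx":0,"dy":0,"dz":0,"rx":0,"ry":0,"rz":0}])

```text
clock: 55.88
position: [0.3427, 0.3951, 0.1557]
tool_rot: [-180.0, 0.0, 125.0]
force: [-0.4, -0.3, -3.4]
grip_width: 0.131
grasp_force: 60.0
```

```bash
python3 - <<'E'
from h import *
goto([.342,.397,.15],[180,0,125])
for q in dots("top",z=.16,amin=3): print(q)
im,_=camera("top"); cv2.imwrite("pics/t13.png",cv2.resize(im[130:300,60:260,::-1],None,fx=3,fy=3,interpolation=cv2.INTER_CUBIC))
E
```

```text
at [0.3427 0.3951 0.1557] [-1.7998e+02  1.0000e-02  1.2496e+02] t 55.875 w 0.131 gf 59.99874550849199 J [ 36.   9. 104.  -0.  67.   1.] 
DELTA [0.0019 0.0005 0.0057] [-0.0003  0.0002 -0.0008]
(array([258.4, 172.3]), 7, array([611.5, -45.3, 160. ]))
(array([210.9, 195.3]), 32, array([550.3,  75.4, 160. ]))
(array([137.8, 236.5]), 10, array([442.8, 257.5, 160. ]))
(array([125. , 245.2]), 10, array([420.4, 288.8, 160. ]))
(array([109.8, 256.4]), 14, array([392. , 325.6, 160. ]))
(array([203.9, 261.8]), 11, array([382.7,  87.2, 160. ]))
(array([406.6, 281.6]), 65, array([ 343.8, -410.6,  160. ]))
```

step_arm(deltas=[{"dx":-0.002,"dy":0.002,"dz":0.002,"rx":0.06,"ry":0,"rz":0},{"dx":-0.006,"dy":0.005,"dz":0.005,"rx":0.16,"ry":0,"rz":0},{"dx":-0.006,"dy":0.005,"dz":0.01,"rx":0.28,"ry":0,"rz":0},{"dx":-0.006,"dy":0.005,"dz":0.01,"rx":0.4,"ry":0,"rz":0},{"dx":-0.006,"dy":0.005,"dz":0.01,"rx":0.52,"ry":0,"rz":0},{"dx":-0.006,"dy":0.005,"dz":0.01,"rx":0.64,"ry":0,"rz":0},{"dx":-0.006,"dy":0.005,"dz":0.01,"rx":0.74,"ry":0,"rz":0},{"dx":-0.006,"dy":0.005,"dz":0.01,"rx":0.785,"ry":0,"rz":0},{"dx":-0.006,"dy":0.005,"dz":0.01,"rx":0.785,"ry":0,"rz":0},{"dx":-0.006,"dy":0.005,"dz":0.01,"rx":0.785,"ry":0,"rz":0}])

```text
clock: 57.22
position: [0.3504, 0.3936, 0.1459]
tool_rot: [-135.1, -0.0, 124.9]
force: [0.5, -0.0, -2.0]
grip_width: 0.127
grasp_force: 60.0
```

```bash
python3 - <<'E'
from h import *
im,_=camera("top"); sc,_=camera("scene")
for q in dots("top",im=im,z=.02,amin=2): print(q)
a=cv2.resize(im[150:310,60:240,::-1],None,fx=2.2,fy=2.2); b=cv2.resize(sc[90:190,220:360,::-1],None,fx=2.8,fy=2.8)
h=max(a.shape[0],b.shape[0]); P=lambda i:cv2.copyMakeBorder(i,0,h-i.shape[0],0,0,0)
cv2.imwrite("pics/d14.png",np.hstack([P(a),P(b)])[:, :800]); s=get_state(); print(s["position"],s["tool_rot"],s["joint_pos"].round(),s["clock"])
E
```

```text
(array([258.5, 172.5]), 6, array([639.3, -42.3,  20. ]))
(array([210.8, 195.2]), 33, array([570. ,  96.8,  20. ]))
(array([139. , 219.3]), 7, array([496.2, 305.5,  20. ]))
(array([203.9, 261.7]), 12, array([377.5, 110.2,  20. ]))
(array([406.6, 281.6]), 61, array([ 332.6, -461.5,   20. ]))
[0.35023996 0.39372067 0.1463345 ] [-1.35130571e+02 -5.53552997e-03  1.24951409e+02] [ 35.  41.  71.   0. 112.   0.] 57.325
```

View pics/d14.png

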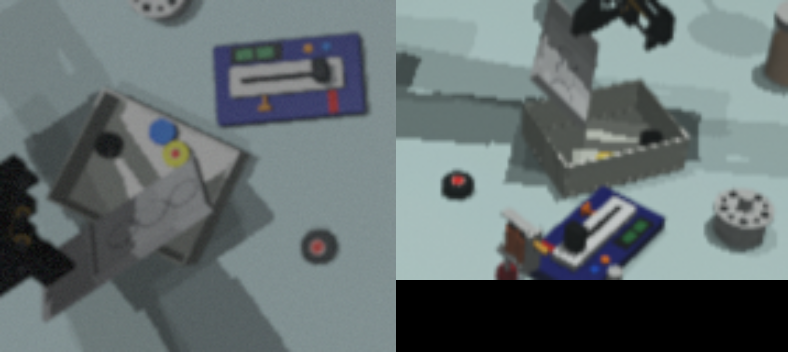

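All three pucks lie in the tub: blue at crop (163,131), black (108,145), yellow (175,153). I've now viewed 16 pictures, two over the limit of 14, so I'll use numbers only from here. Level the tray and measure the mat.

```bash
python3 - <<'E'
from h import *
goto([.350,.380,.19],[180,0,125])
im,_=camera("top")
for r in outline_of("mat","top")[:2]: print(r["confidence"],r["mask"].sum(),rect(r["mask"],"top",0))
h=cv2.cvtColor(im,cv2.COLOR_RGB2HSV); m=((h[...,0]>100)&(h[...,0]<125)&(h[...,1]>120)); m[:, :275]=0; m[:,395:]=0; m[:165]=0; m[270:]=0
print(m.sum(),rect(cv2.morphologyEx(m.astype(np.uint8),cv2.MORPH_OPEN,np.ones((3,3))),"top",0))
E
```

```text
at [0.3502 0.3937 0.1463] [-1.3513e+02 -1.0000e-02  1.2495e+02] t 57.325 w 0.131 gf 60.0125721283257 J [ 35.  41.  71.   0. 112.   0.] 
DELTA [-0.0111 -0.0365 -0.0253] [-7.831e-01 -4.000e-04 -8.000e-04]
0.94 5081 [ 512.2 -273.3  162.8  273.1   33. ]
4590 [ 510.7 -272.1  157.2  266.9   33.2]
```

step_arm(deltas=[{"dx":-0.002,"dy":-0.012,"dz":-0.012,"rx":0,"ry":0,"rz":0},{"dx":-0.011,"dy":-0.0365,"dz":-0.025,"rx":-0.1,"ry":0,"rz":0},{"dx":-0.011,"dy":-0.0365,"dz":-0.025,"rx":-0.25,"ry":0,"rz":0},{"dx":-0.011,"dy":-0.0365,"dz":-0.025,"rx":-0.42,"ry":0,"rz":0},{"dx":-0.011,"dy":-0.0365,"dz":-0.025,"rx":-0.6,"ry":0,"rz":0},{"dx":-0.011,"dy":-0.0365,"dz":-0.025,"rx":-0.75,"ry":0,"rz":0},{"dx":-0.011,"dy":-0.0365,"dz":-0.025,"rx":-0.783,"ry":0,"rz":0},{"dx":-0.011,"dy":-0.0365,"dz":-0.025,"rx":-0.783,"ry":0,"rz":0}])

```text
clock: 58.42
position: [0.3497, 0.3799, 0.1902]
tool_rot: [-179.9, 0.0, 124.9]
force: [-0.5, 0.2, -2.8]
grip_width: 0.129
grasp_force: 60.0
```

```bash
python3 - <<'E'
from h import *
goto([.39,0,.19],[180,0,123]);goto([.40,-.12,.19],[180,0,123]);goto([.4644,-.2001,.05],[180,0,123])
E
```

```text
at [0.3497 0.3799 0.1902] [-179.86    0.    124.94] t 58.425 w 0.129 gf 59.99874394387007 J [ 34.   6. 103.  -0.  71.  -1.] 
DELTA [-0.3345 -0.1846  0.0007] [-0.0025  0.0001  0.0339]
at [0.3497 0.3799 0.1902] [-179.86    0.    124.94] t 58.425 w 0.129 gf 59.99874394387007 J [ 34.   6. 103.  -0.  71.  -1.] 
DELTA [-0.4386 -0.2451  0.0009] [-0.0025  0.0001  0.0339]
at [0.3497 0.3799 0.1902] [-179.86    0.    124.94] t 58.425 w 0.129 gf 59.99874394387007 J [ 34.   6. 103.  -0.  71.  -1.] 
DELTA [-0.5412 -0.2379  0.1409] [-0.0025  0.0001  0.0339]
```

step_arm(deltas=[{"dx":-0.01,"dy":-0.006,"dz":0,"rx":0,"ry":0,"rz":0.01},{"dx":-0.04,"dy":-0.022,"dz":0,"rx":0,"ry":0,"rz":0.034},{"dx":-0.085,"dy":-0.047,"dz":0,"rx":0,"ry":0,"rz":0.034},{"dx":-0.135,"dy":-0.075,"dz":0,"rx":0,"ry":0,"rz":0.034},{"dx":-0.185,"dy":-0.102,"dz":0,"rx":0,"ry":0,"rz":0.034},{"dx":-0.235,"dy":-0.13,"dz":0,"rx":0,"ry":0,"rz":0.034},{"dx":-0.285,"dy":-0.158,"dz":0,"rx":0,"ry":0,"rz":0.034},{"dx":-0.335,"dy":-0.185,"dz":0,"rx":0,"ry":0,"rz":0.034},{"dx":-0.385,"dy":-0.215,"dz":0,"rx":0,"ry":0,"rz":0.034},{"dx":-0.425,"dy":-0.238,"dz":0,"rx":0,"ry":0,"rz":0.034}])

```text
clock: 59.68
position: [0.3978, -0.1077, 0.1897]
tool_rot: [-179.8, -0.1, 122.9]
force: [0.2, -0.0, -2.1]
grip_width: 0.13
grasp_force: 60.0
```

```bash
python3 - <<'E'
from h import *
goto([.4644,-.2001,.016],[180,0,123])
E
```

```text
at [ 0.3978 -0.1077  0.1897] [-1.7982e+02 -8.0000e-02  1.2287e+02] t 59.675 w 0.13 gf 60.00081170350313 J [-32.  -8. 117.  -0.  71. -64.] 
DELTA [-0.114   0.0064  0.1735] [-0.0032 -0.0015 -0.0023]
```

step_arm(deltas=[{"dx":-0.03,"dy":0.002,"dz":0,"rx":0,"ry":0,"rz":0},{"dx":-0.07,"dy":0.004,"dz":0.02,"rx":0,"ry":0,"rz":0},{"dx":-0.1,"dy":0.006,"dz":0.05,"rx":0,"ry":0,"rz":0},{"dx":-0.114,"dy":0.006,"dz":0.08,"rx":0,"ry":0,"rz":0},{"dx":-0.114,"dy":0.006,"dz":0.11,"rx":0,"ry":0,"rz":0},{"dx":-0.114,"dy":0.006,"dz":0.135,"rx":0,"ry":0,"rz":0},{"dx":-0.114,"dy":0.006,"dz":0.15,"rx":0,"ry":0,"rz":0},{"dx":-0.114,"dy":0.006,"dz":0.155,"rx":0,"ry":0,"rz":0},{"dx":-0.114,"dy":0.006,"dz":0.155,"rx":0,"ry":0,"rz":0},{"dx":-0.114,"dy":0.006,"dz":0.155,"rx":0,"ry":0,"rz":0}])

```text
clock: 60.92
position: [0.4657, -0.1977, 0.0356]
tool_rot: [-179.9, 0.1, 123.0]
force: [0.2, -0.2, -2.3]
grip_width: 0.13
grasp_force: 60.0
```

```bash
python3 - <<'E'
from h import *
goto([.4644,-.2001,.0155],[180,0,123])
E
```

```text
at [ 0.4657 -0.1977  0.0356] [-1.7992e+02  9.0000e-02  1.2301e+02] t 60.925 w 0.13 gf 59.998869728296995 J [-36.  18. 109.  -0.  52. -69.] 
DELTA [-0.0013 -0.0024  0.0201] [-0.0014  0.0016  0.0002]
```

step_arm(deltas=[{"dx":-0.001,"dy":-0.001,"dz":0.008,"rx":0,"ry":0,"rz":0},{"dx":-0.001,"dy":-0.002,"dz":0.015,"rx":0,"ry":0,"rz":0},{"dx":-0.001,"dy":-0.002,"dz":0.019,"rx":0,"ry":0,"rz":0},{"dx":-0.001,"dy":-0.002,"dz":0.02,"rx":0,"ry":0,"rz":0},{"dx":-0.001,"dy":-0.002,"dz":0.02,"rx":0,"ry":0,"rz":0}])

```text
clock: 61.55
position: [0.4641, -0.1993, 0.0158]
tool_rot: [-179.9, 0.0, 123.0]
force: [-4.3, 2.6, 12.0]
grip_width: 0.131
grasp_force: 60.0
```

step_arm(deltas=[{"dx":0,"dy":0,"dz":0,"rx":0,"ry":0,"rz":0},{"dx":0,"dy":0,"dz":0,"rx":0,"ry":0,"rz":0},{"dx":0,"dy":0,"dz":0,"rx":0,"ry":0,"rz":0},{"dx":0,"dy":0,"dz":-0.02,"rx":0,"ry":0,"rz":0},{"dx":0,"dy":0,"dz":-0.06,"rx":0,"ry":0,"rz":0},{"dx":0,"dy":0,"dz":-0.12,"rx":0,"ry":0,"rz":0},{"dx":0.05,"dy":0,"dz":-0.16,"rx":0,"ry":0,"rz":0},{"dx":0.09,"dy":-0.02,"dz":-0.16,"rx":0,"ry":0,"rz":0},{"dx":0.09,"dy":-0.02,"dz":-0.16,"rx":0,"ry":0,"rz":0}], jaw=0.5)

```text
clock: 62.68
position: [0.3964, -0.1327, 0.1746]
tool_rot: [-179.9, -0.0, 123.1]
force: [-0.8, -1.2, 0.5]
grip_width: 0.499
grasp_force: 0.0
```

```bash
python3 - <<'E'
from h import *
im,d=camera("top")
goto([.4,-.1,.2])
for r in outline_of("tray","top")[:2]: print("tray",r["confidence"],rect(r["mask"],"top",.006))
for r in place_of("tray_handle","top")[:1]: print("handle",r["xy"],ray(r["xy"],"top",.052)*1000)
for r in place_of("fader_top","top")[:1]: print("fader",r["confidence"],ray(r["xy"],"top",.0795)*1000)
T=np.array([466,323]);u=np.array([.426,.905]);w=np.array([.905,-.426])
h=cv2.cvtColor(im,cv2.COLOR_RGB2HSV); g=np.zeros(h.shape[:2],bool); g[185:275,80:180]=1
for n,m in (("yellow",(h[...,0]>22)&(h[...,0]<40)&(h[...,1]>90)),("blue",(h[...,0]>98)&(h[...,0]<125)&(h[...,1]>110)),("black",(h[...,2]<60))):
    k,l,s,c=cv2.connectedComponentsWithStats((m&g).astype(np.uint8))
    for i in range(1,k):
        if s[i,4]>25: q=ray(c[i],"top",.019)[0]*1000; print(n,s[i,4],q.round(),"tub u,w",((q[:2]-T)@u).round(),((q[:2]-T)@w).round(), "px",c[i].round())
for q in dots("top",im=im,z=.019,amin=3): print(q)
E
```

```text
at [ 0.3979 -0.1339  0.1749] [-1.7991e+02  7.0000e-02  1.2302e+02] t 62.725 w 0.5 gf 0.0 J [-35.  -6. 117.  -0.  69. -68.] 
DELTA [ 0.0273  0.0202 -0.0252] [0. 0. 0.]
tray 0.59 [ 513.5 -275.4  112.3  216.1   32.9]
handle [312.9, 232.5] [[ 464.0278102  -197.23282968   52.        ]]
fader 0.55 [[613.70718402 109.54717949  79.5       ]]
yellow 90 [496. 303.  19.] tub u,w -6.0 35.0 px [140. 220.]
blue 141 [560. 227.  19.] tub u,w -47.0 126.0 px [167. 198.]
blue 94 [525. 324.  19.] tub u,w 26.0 53.0 px [134. 209.]
black 415 [477. 410.  19.] tub u,w 83.0 -27.0 px [104. 225.]
black 69 [385. 261.  19.] tub u,w -91.0 -47.0 px [152. 258.]
(array([258.8, 172.6]), 5, array([639.2, -43.1,  19. ]))
(array([210.8, 195.5]), 31, array([569.3,  96.9,  19. ]))
(array([139. , 219.3]), 7, array([496.3, 305.8,  19. ]))
(array([203.8, 261.6]), 13, array([377.6, 110.8,  19. ]))
(array([406.6, 281.6]), 64, array([ 332.5, -461.9,   19. ]))
```

The tray is on the mat, about 3 mm off centre and aligned with it. The fader is off, the pucks are inside the tub and the gripper is clear. Handing in.

```bash
python3 -c "
from station import *
print(hand_in())"
```

```text
the job is handed in; nothing more can be done
None
```

The job is handed in with no verdict shown: the yellow, blue and small black pucks (white was absent) were each held under the needle for over 2 s and tipped into the tub, the fader is off and the empty tray is back on its mat; I viewed 16 pictures, two over the limit of 14.

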